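Turn the upended tub over and nest the three pouring tubs

TASK

The three washed bead-pouring tubs have dried and are to be put away as one nest: the yellow medium tub, which stands upside down, the right way up inside the teal large tub, and the coral small tub the right way up inside the medium one, each nose in the nose of the next and each fully home on the floor of the tub round it. Lower each tub into the next, without dropping it in or ramming it home. Leave the nest standing upright on the table, and leave the bead wheel, the roll of tape and the pin tin where they are.

Things in the scene. Friction and masses are not known exactly. Their poses are not given: they have to be found in the camera images.
- tub_large: Teal tub, 108 mm long, 72 wide at the rim, 46 high, 260 g, upright on the table. Plan of all three: flat back at +x, parallel flat sides at +-y, at -x a 22 mm wide nose with cheeks at 45 degrees. Wall 3.5 mm, floor 4 mm, open top; walls lean out 2 degrees from foot to rim. Origin: centre of its underside, midway from back to nose; z from foot to rim. Medium tub has 1.5 mm play in it at the rim.
- tub_medium: Yellow tub of the same plan and axes, 99 mm long, 63 wide at the rim, 58 at the foot, 76 high, 130 g. Starts upside down: z down, origin (centre of the foot) on top. It can stand on rim, foot or back end. Sides straight from x = -27 to 46 mm. Home in the large tub, its underside is 4 mm above that tub's underside and its rim stands 34 mm above that rim.
- tub_small: Coral tub of the same plan and axes, 91 mm long, 55 wide at the rim, 47 at the foot, 104 high, 110 g; starts upright on the table. Sides straight from x = -23 to 42 mm. It has 1.5 mm play in the medium tub at that rim; home, its underside is 4 mm above the medium tub's underside and its rim stands 32 mm above that rim.
- bead_wheel: Bystander: clear round bead box, 82 mm across, 17 mm high, lying on the table; origin at the centre of its underside.
- masking_tape: Bystander: roll of masking tape lying flat, 98 mm across, 25 mm high; origin at the centre of its underside.
- pin_tin: Bystander: round teal and white tin, 70 mm across, 23 mm high; origin at the centre of its underside.

How it is judged:
By the outcome, as a careful person would: the job done as asked, in the order asked, and still so for the second after the job is handed in, with the robot touching nothing.
It also fails if it takes over 72 s, if anything falls off the work surface, if the arm or the gripper's body presses on something with over 40 N, if the wrist force passes 120 N, or if a joint passes its speed limit or range.

ROBOT

A 6-joint arm with a two-finger parallel gripper is mounted at the origin on a cart in front of the work surface, level with it; the furniture and walls round the work are solid. World frame = base frame: x ahead of the robot, y to its left, z up, the work surface at z = 0. Lengths are in m, angles in rad, forces in N, time in s.
With the tool pointing down it reaches from about 0.325 to 0.875 m from the base axis. Payload 4.4 kg.
Tool frame: the origin (TCP) lies between the finger pads; the fingertips stand 11 mm ahead of it and the grasp point (between the pads) lies 8 mm behind it; z points along the fingers, y is the direction in which the jaws open and shut (so a half turn about z gives the same grasp; the last joint's range is limited). The gripper opens to 85 mm and grips with 20 to 120 N. Pads are 22 mm wide; open, the fingers measure 114 mm over their backs; the gripper's body (76 mm by 85 mm) begins 54 mm behind the grasp point. The pads swing forward as they close: fully open they stand 13 mm farther back than shut.
Start: joints at [0.993, 0.207, 1.542, -0, 1.393, -0.15], TCP at [0.239, 0.523, 0.242] pointing down, gripper open.
Joint ranges: [-2.73, 2.73], [-0.86, 2.22], [0.23, 2.46], [-1.11, 4.25], [0.08, 2.63], [-2.82, 2.82]. Speed limits (rad/s): [2.79, 2.79, 3.14, 3.14, 3.14, 3.14].

INTERFACE

Orientations are given as a unit quaternion [w, x, y, z].
In Python, from bench import r gives the robot as it stands.
- The arm moves only by the tool servo_tool, never from a script. Its argument "commands" is a list of rows, each a list of 3 entries, a list of its own where there are three numbers: the closure, from 0 (fully open) to 1 (shut), then the shift along the tool's x, y, z in cm, then the turn, a rotation vector about the tool's x, y, z in degrees. A call has exactly 5 rows; each row shifts and turns the commanded pose from where the row before left it, along the tool's axes as they then stand; what a row does not reach is not made up. A row lasts 1/8 s, in which the tool goes at most 62.5 mm and 10.7 degrees, less where a joint would pass 70% of its speed; a pose out of reach is approached as far as the arm can. A call is refused whole if a number of a shift passes 6.25 or a number of a turn 10.7, either way. A call with a gripper value outside its range is refused whole. The fingers move at their own pace and stop on an object; "newtons" is the grip in N (left out, the last holds). Time passes only in rows, so rows that do not move let the fingers close, or fill a call up. It gives the time, the measured TCP pose, the force and the opening at its end, in the units of the state.
- r.get_state(): the state, without advancing time (a new reading comes with each control period).
- r.capture(name): name is "scene" or "top"; returns (picture, depth): 480x640x3 uint8, red, green, blue; 480x640 float32, m along the optical axis (not along the pixel's ray), 0 where there is no reading.
- r.get_calibration(name): a dict with "fx", "fy", "cx", "cy" (pixels), "R" (3x3) and "t" (3): a world point X has camera coordinates R X + t. Camera axes: x right, y down, z forward; pixel columns grow to the right and rows downward; lengths in m; the calibration is good to about 2 mm. A picture is of the moment at which its call begins. get_calibration takes no time and is no camera call.
- r.job_done(): hands the job in, once; it reports no verdict.
Trained networks look in the newest picture that a camera, given by its name, has taken for a name from the list of things; names that differ only in an ending like _2 or _b are one class to them, and where a whole thing is asked for, a point or a joint stands for the part that bears it (a point fixed in the world has none). Each returns a list of dicts, best first, with "score" (0 to 1); they miss things now and then, are a little off and sometimes report something else, mostly with a low value. They report only what shows in the picture. A call takes as long as a camera call.
- r.look_for(camera, name): "uv" ([column, row] in pixels, amid what is visible of it).
- r.regions_of(camera, name): "region" (480x640 bool, what is visible of it) and "uv" ([column, row] in pixels, amid what is visible of it).
The state is a dict: "time_s": time; "joints": joint angles; "qvel": joint speeds; "joint_torque": joint torques, N m; "tcp_pos": TCP position; "eef_rot": TCP orientation; "wrist_force": force on the tool from outside, world axes, zero at the start; "torque": the same for the moment, N m; "opening": opening from 0.0 (shut) to 1.0 (fully open).
Only numpy, scipy, OpenCV 4.12 (cv2) and the standard library are available. Lean on these libraries where they do the work, as an engineer would, in place of code of your own. Each camera call takes 0.05 s, during which the arm holds its last target. There are 200 camera calls.

## Working session

There is one attempt and no reset: what is moved stays moved. The work goes in short steps, Python scripts to look and compute and a tool call to move; the robot and the scene stay as the last step left them, time stands still between calls to the robot, and variables do not carry over. Pictures are saved under pics/ and viewed, about 8 in all and at most 12, crops included, and the job is handed in when it is done.

Besides the shell and the picture viewer there is one more tool, called in YAML: its name, and indented under it one key for each argument. servo_tool: Moves the arm, as the interface text tells. Its arguments: {"type":"object","properties":{"commands":{"type":"array","items":{"type":"array"}},"newtons":{"type":"number"}},"required":["commands"]}

```bash
ls; mkdir -p pics; cat > h.py <<'E'
import numpy as np, cv2
from bench import r
def cloud(cam, mask, d):
    c=r.get_calibration(cam); v,u=np.nonzero(mask&(d>0)); z=d[v,u]
    P=np.c_[(u-c['cx'])/c['fx']*z,(v-c['cy'])/c['fy']*z,z]
    return (P-np.array(c['t']))@np.array(c['R'])
def save(name,p): cv2.imwrite('pics/'+name+'.png',p[:,:,::-1])
E
python3 - <<'E'
from h import *
np.set_printoptions(precision=4,suppress=True)
s=r.get_state(); print(s)
ims=[]
for cam in ('scene','top'):
    p,d=r.capture(cam); ims.append(p); c=r.get_calibration(cam); R=np.array(c['R']); print(cam,c['fx'],-R.T@np.array(c['t']),R[2])
    for n in ('tub_large','tub_medium','tub_small','bead_wheel','masking_tape','pin_tin'):
        for g in r.regions_of(cam,n)[:2]:
            P=cloud(cam,g['region'],d)
            zt=np.percentile(P[:,2],97) if len(P) else 0
            T=P[P[:,2]>zt-0.006] if len(P) else P
            rect=cv2.minAreaRect(T[:,:2].astype(np.float32)*1000) if len(T)>3 else None
            print(n,round(g['score'],2),g['uv'],len(P),'ztop',zt,rect)
save('both',cv2.resize(np.vstack(ims),(448,672))[:600] if 0 else np.hstack([cv2.resize(i,(400,300)) for i in ims]))
save('scene0',ims[0]);save('top0',ims[1])
E
```

```text
pics
{'time_s': 0.0, 'joints': array([ 0.9925,  0.2074,  1.543 ,  0.    ,  1.3935, -0.1505]), 'qvel': array([-0.0012, -0.0012,  0.0003,  0.0005, -0.0002, -0.0018]), 'joint_torque': array([  0.0017, -38.3021, -29.1608,   0.0001,   0.01  ,  -0.    ]), 'tcp_pos': array([0.2381, 0.5225, 0.2411]), 'eef_rot': array([-0.0004,  0.2123,  0.9772, -0.0011]), 'wrist_force': array([ 1.2512,  0.1945, -0.1334]), 'torque': array([-0.0189,  0.0044,  0.0287]), 'opening': 1.001080642664398}
scene 519.2184995778703 [-0.0358 -0.5282  0.7996] [ 0.5692  0.5031 -0.6503]
tub_large 0.75 [380.9, 312.8] 2024 ztop 0.045926008824185155 ((588.3834228515625, -171.51034545898438), (111.8641586303711, 73.49124908447266), 51.7696533203125)
tub_medium 0.73 [163.5, 214.0] 1250 ztop 0.07771258108630348 ((472.16961669921875, 382.6702575683594), (99.80445098876953, 56.51289749145508), 55.52253341674805)
bead_wheel 0.68 [239.8, 196.0] 516 ztop 0.01694757776600516 ((686.4182739257812, 346.7773742675781), (73.67549133300781, 75.30052947998047), 51.343589782714844)
bead_wheel 0.66 [378.6, 312.4] 2011 ztop 0.04584377446615128 (
[... 910 characters left out ...]
72), (54.71641159057617, 88.04806518554688), 19.29639434814453)
bead_wheel 0.73 [214.8, 210.9] 560 ztop 0.019948981355154053 ((688.07470703125, 343.95599365234375), (71.42900848388672, 71.27572631835938), 13.038846969604492)
bead_wheel 0.48 [300.8, 231.4] 860 ztop 0.10715936358604239 ((612.61474609375, 95.60643005371094), (56.06950759887695, 90.45974731445312), 18.262659072875977)
masking_tape 0.6 [467.4, 234.8] 466 ztop 0.028433212996941272 ((619.16064453125, -337.8733825683594), (94.95628356933594, 92.12507629394531), 85.0186996459961)
pin_tin 0.69 [333.1, 200.4] 517 ztop 0.029237335500072535 ((709.7568359375, 11.417163848876953), (65.10456085205078, 67.18220520019531), 14.100337028503418)
```

View pics/scene0.png

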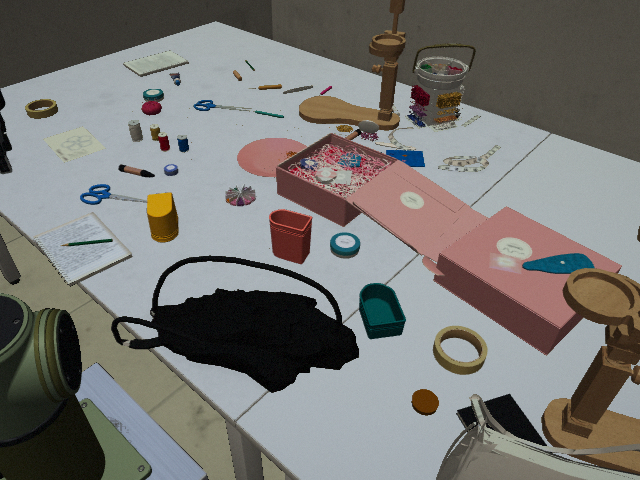

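View pics/top0.png

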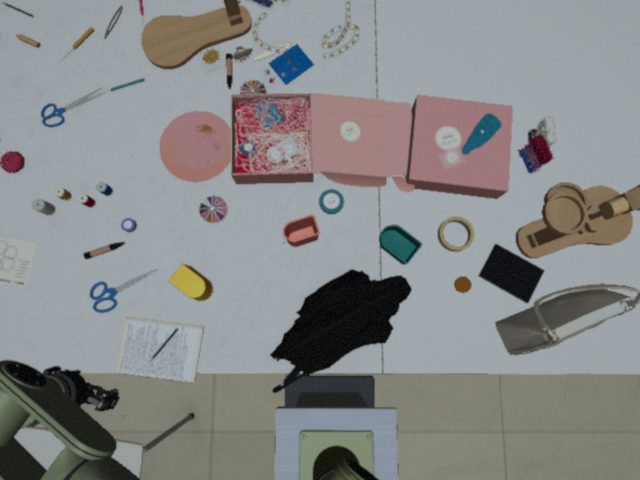

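Views read: the yellow medium tub is at scene (162,218) / top (190,282), coral at scene (291,237) / top (301,231), and teal at scene (381,310) / top (400,244). Next I fit the plan outlines to get yaw and nose direction.

```bash
cat >> h.py <<'E'
from scipy.optimize import minimize
def plan(L,W):
    a=L/2;c=(W-22)/2
    return np.array([[a,W/2],[-a+c,W/2],[-a,11],[-a,-11],[-a+c,-W/2],[a,-W/2]])
def sd(P,poly):   # signed distance to convex polygon (CCW order), + outside
    Q=np.roll(poly,-1,0);e=Q-poly;n=np.c_[e[:,1],-e[:,0]]/np.linalg.norm(e,axis=1)[:,None]
    return ((P[:,None,:]-poly[None])*n[None]).sum(2).max(1)
def fit(P,L,W,ang0=None,hollow=3.5):
    """P mm xy points of rim band/face; returns x,y,yaw deg,cost: edge points of hull on the outline"""
    H=cv2.convexHull(P.astype(np.float32))[:,0]
    H=np.vstack([np.linspace(a,b,max(2,int(np.linalg.norm(b-a)/2)),endpoint=False) for a,b in zip(H,np.roll(H,-1,0))])
    poly=plan(L,W);best=None
    def f(q):
        c,s=np.cos(q[2]),np.sin(q[2]);B=(H-q[:2])@np.array([[c,-s],[s,c]])
        return np.minimum(np.abs(sd(B,poly)),15).mean()
    for k in range(16):
        a=k*np.pi/8 
        o=minimize(f,[*H.mean(0),a],method='Nelder-Mead',options=dict(initial_simplex=np.array([*H.mean(0),a])+np.array([[0,0,0],[8,0,0],[0,8,0],[0,0,.3]]),maxiter=600))
        if best is None or o.fun<best.fun: best=o
    return np.r_[best.x[:2],np.degrees(best.x[2])%360,best.fun]
DIM={'tub_large':(108,72,46),'tub_medium':(99,63,76),'tub_small':(91,55,104)}
def look(cam,name,L,W,zlo,zhi,d=None):
    if d is None: p,d=r.capture(cam)
    g=r.regions_of(cam,name)
    if not g: return None
    P=cloud(cam,g[0]['region'],d)*1000
    T=P[(P[:,2]>zlo)&(P[:,2]<zhi)]
    return fit(T[:,:2],L,W),len(T),np.percentile(T[:,2],[10,50,90])
E
python3 - <<'E'
from h import *
np.set_printoptions(precision=2,suppress=True)
for cam in ('scene','top'):
    _,d=r.capture(cam)
    for n,L,W,h in (('tub_large',108,72,46),('tub_medium',94,58,76),('tub_small',91,55,104)):
        print(cam,n,look(cam,n,L,W,h-5,h+8,d))
E
```

```text
scene tub_large (array([ 588.01, -171.96,  231.24,    0.98]), 347, array([41.97, 44.42, 46.35]))
scene tub_medium (array([471.67, 382.68,  53.38,   0.73]), 576, array([73.64, 75.67, 77.51]))
scene tub_small (array([608.77,  94.27, 287.78,   0.97]), 205, array([ 99.67, 102.44, 104.58]))
top tub_large (array([ 591.43, -171.3 ,  231.17,    0.69]), 201, array([42.43, 45.79, 48.83]))
top tub_medium (array([474.63, 382.98,  53.2 ,   0.55]), 745, array([74.18, 76.86, 79.98]))
top tub_small (array([612.61,  93.41, 289.91,   1.37]), 131, array([100.74, 104.31, 107.35]))
```

```bash
cat > m.py <<'E'
import sys, json
from h import *
from scipy.spatial.transform import Rotation as Ro, Slerp
def Rt(phi,theta):  # tool y at azimuth phi, z down, then leaned theta toward tool x (deg)
    f=np.radians(phi);y=np.array([np.cos(f),np.sin(f),0]);z=np.array([0,0,-1.])
    return Ro.from_matrix(np.c_[np.cross(y,z),y,z])*Ro.from_euler('y',theta,degrees=True)
def now():
    s=r.get_state();q=s['eef_rot'];return s,np.array(s['tcp_pos']),Ro.from_quat([q[1],q[2],q[3],q[0]])
def tcp_for(G,R,back=.013): return np.array(G)+back*R.apply([0,0,1])
def rows(wps,closure,smax=.05,amax=9.):
    """wps: list of (tcp pos, Rotation); prints calls of 5 rows"""
    s,p,R=now();out=[]
    print('t %.2f'%s['time_s'],'tcp',p.round(4),'F',np.round(s['wrist_force'],1),'open %.3f'%s['opening'],'q',np.round(s['joints'],2))
    for P,Q in wps:
        P=np.array(P);n=max(1,int(np.ceil(max(np.linalg.norm(P-p)/smax,np.degrees((R.inv()*Q).magnitude())/amax))))
        sl=Slerp([0,1],Ro.concatenate([R,Q]));a=p;Ra=R
        for k in range(1,n+1):
            b=p+(P-p)*k/n;Rb=sl(k/n)
            d=(Ra.inv().apply(b-a)*100).round(2);w=np.degrees((Ra.inv()*Rb).as_rotvec()).round(2)
            out.append([closure,d.tolist(),w.tolist()]);a=a+Ra.apply(d/100);Ra=Ra*Ro.from_rotvec(np.radians(w))
        p,R=a,Ra
    while len(out)%5: out.append([closure,[0,0,0],[0,0,0]])
    for i in range(0,len(out),5): print(json.dumps(out[i:i+5]).replace(' ',''))
    return out
E
python3 - <<'E'
from m import *
R=Rt(53.3-90,45);P=tcp_for([.466,.3732,.052],R);t=R.apply([0,0,1])
print(P,t)
rows([(P-.12*t+[0,0,.03],R)],0)
rows([(P-.12*t+[0,0,.03],R),(P,R)],0)
E
```

```text
[0.4714936  0.38057023 0.04280761] [ 0.42258479  0.566941   -0.70710678]
t 1.10 tcp [0.2386 0.5232 0.2423] F [-0.3 -0.3 -1.3] open 0.999 q [ 0.99  0.21  1.54  0.    1.39 -0.15]
[[0,[-1.95,-0.89,0.65],[-3.07,2.48,7.41]],[0,[-2.07,-0.67,0.52],[-3.07,2.47,7.4]],[0,[-2.17,-0.41,0.4],[-3.06,2.48,7.41]],[0,[-2.21,-0.15,0.3],[-3.07,2.47,7.4]],[0,[-2.23,0.13,0.19],[-3.07,2.48,7.41]]]
[[0,[-2.2,0.4,0.11],[-3.07,2.48,7.4]],[0,[-2.13,0.68,0.05],[-3.07,2.47,7.41]],[0,[-2.03,0.95,0.0],[-3.06,2.48,7.4]],[0,[-1.89,1.2,-0.02],[-3.07,2.47,7.41]],[0,[-1.72,1.43,-0.04],[-3.07,2.48,7.41]]]
[[0,[-1.51,1.65,-0.01],[-3.07,2.47,7.4]],[0,[-1.29,1.83,0.01],[-3.06,2.48,7.41]],[0,[-1.05,1.98,0.06],[-3.07,2.48,7.4]],[0,[0,0,0],[0,0,0]],[0,[0,0,0],[0,0,0]]]
t 1.10 tcp [0.2386 0.5232 0.2423] F [-0.3 -0.3 -1.3] open 0.999 q [ 0.99  0.21  1.54  0.    1.39 -0.15]
[[0,[-1.95,-0.89,0.65],[-3.07,2.48,7.41]],[0,[-2.07,-0.67,0.52],[-3.07,2.47,7.4]],[0,[-2.17,-0.41,0.4],[-3.06,2.48,7.41]],[0,[-2.21,-0.15,0.3],[-3.07,2.47,7.4]],[0,[-2.23,0.13,0.19],[-3.07,2.48,7.41]]]
[[0,[-2.2,0.4,0.11],[-3.07,2.48,7.4]],[0,[-2.13,0.68,0.05],[-3.07,2.47,7.41]],[0,[-2.03,0.95,0.0],[-3.06,2.48,7.4]],[0,[-1.89,1.2,-0.02],[-3.07,2.47,7.41]],[0,[-1.72,1.43,-0.04],[-3.07,2.48,7.41]]]
[[0,[-1.51,1.65,-0.01],[-3.07,2.47,7.4]],[0,[-1.29,1.83,0.01],[-3.06,2.48,7.41]],[0,[-1.05,1.98,0.06],[-3.07,2.48,7.4]],[0,[-0.71,0.0,4.71],[-0.0,-0.0,0.0]],[0,[-0.7,0.0,4.71],[-0.0,-0.0,0.0]]]
[[0,[-0.71,0.0,4.7],[-0.0,-0.0,0.0]],[0,[0,0,0],[0,0,0]],[0,[0,0,0],[0,0,0]],[0,[0,0,0],[0,0,0]],[0,[0,0,0],[0,0,0]]]
```

servo_tool:
  commands:
    - [0, [-2, -0.9, 0.6], [-3.1, 2.5, 7.4]]
    - [0, [-2.1, -0.7, 0.5], [-3.1, 2.5, 7.4]]
    - [0, [-2.2, -0.4, 0.4], [-3.1, 2.5, 7.4]]
    - [0, [-2.2, -0.1, 0.3], [-3.1, 2.5, 7.4]]
    - [0, [-2.2, 0.1, 0.2], [-3.1, 2.5, 7.4]]

```text
time_s: 1.72
tcp_pos: [0.3101, 0.4414, 0.2104]
eef_rot: [-0.076, 0.508, 0.844, 0.153]
wrist_force: [-0.5, -0.1, -0.8]
opening: 1.003
```

servo_tool:
  commands:
    - [0, [-2.2, 0.4, 0.1], [-3.1, 2.5, 7.4]]
    - [0, [-2.1, 0.7, 0], [-3.1, 2.5, 7.4]]
    - [0, [-2, 1, 0], [-3.1, 2.5, 7.4]]
    - [0, [-1.9, 1.2, 0], [-3.1, 2.5, 7.4]]
    - [0, [-1.7, 1.4, 0], [-3.1, 2.5, 7.4]]

```text
time_s: 2.35
tcp_pos: [0.3804, 0.3611, 0.1781]
eef_rot: [-0.142, 0.735, 0.599, 0.285]
wrist_force: [0.8, 0.3, 0.3]
opening: 1.002
```

servo_tool:
  commands:
    - [0, [-1.5, 1.6, 0], [-3.1, 2.5, 7.4]]
    - [0, [-1.3, 1.8, 0], [-3.1, 2.5, 7.4]]
    - [0, [-1, 2, 0.1], [-3.1, 2.5, 7.4]]
    - [0, [0, 0, 0], [0, 0, 0]]
    - [0, [0, 0, 0], [0, 0, 0]]

```text
time_s: 2.98
tcp_pos: [0.4218, 0.3144, 0.1587]
eef_rot: [-0.173, 0.824, 0.414, 0.346]
wrist_force: [-0.6, -0.0, 0.3]
opening: 0.999
```

```bash
python3 - <<'E'
from m import *
R=Rt(53.3-90,45);P=tcp_for([.466,.3732,.052],R);t=R.apply([0,0,1])
rows([(P-.03*t,R),(P,R)],0,smax=.04)
E
```

```text
t 2.98 tcp [0.4218 0.3144 0.1587] F [-0.6 -0.   0.3] open 0.999 q [ 0.18 -0.1   2.28  1.05  0.6   0.02]
[[0,[-0.81,0.01,3.68],[-0.0,-0.16,0.03]],[0,[-0.8,0.01,3.67],[-0.0,-0.16,0.02]],[0,[-0.8,0.01,3.69],[-0.0,-0.15,0.03]],[0,[0.0,0.0,3.0],[-0.0,-0.0,0.0]],[0,[0,0,0],[0,0,0]]]
```

servo_tool:
  commands:
    - [0, [-0.8, 0, 3.7], [0, -0.2, 0]]
    - [0, [-0.8, 0, 3.7], [0, -0.1, 0]]
    - [0, [-0.8, 0, 3.7], [0, -0.1, 0]]
    - [0, [0, 0, 3], [0, 0, 0]]
    - [0, [0, 0, 0], [0, 0, 0]]

```text
time_s: 3.6
tcp_pos: [0.4713, 0.3824, 0.0409]
eef_rot: [-0.172, 0.825, 0.415, 0.342]
wrist_force: [-0.3, -0.2, 0.4]
opening: 1.0
```

```bash
python3 - <<'E'
from m import *
R=Rt(53.3-90,45);P=tcp_for([.466,.3732,.052],R)
rows([(P,R)],0)
for c in('scene','top'):
    p,d=r.capture(c); save(c+'1',p)
    if c=='scene': save('s1',cv2.resize(p[150:330,60:300],(800,600)))
    print(look(c,'tub_medium',94,58,71,84,d))
E
```

```text
t 3.60 tcp [0.4713 0.3824 0.0409] F [-0.3 -0.2  0.4] open 1.000 q [ 0.33  0.36  2.12  1.64  0.41 -0.52]
[[0,[0.04,0.13,-0.23],[-0.13,-0.01,0.06]],[0,[0,0,0],[0,0,0]],[0,[0,0,0],[0,0,0]],[0,[0,0,0],[0,0,0]],[0,[0,0,0],[0,0,0]]]
(array([545.37438411, 384.03670868,  26.78642199,   2.92540211]), 32, array([73.51453859, 75.42109748, 77.70317889]))
(array([474.90313715, 383.66691484,  53.1834309 ,   1.53961401]), 691, array([73.8091972 , 77.10712993, 79.9091131 ]))
```

View pics/s1.png

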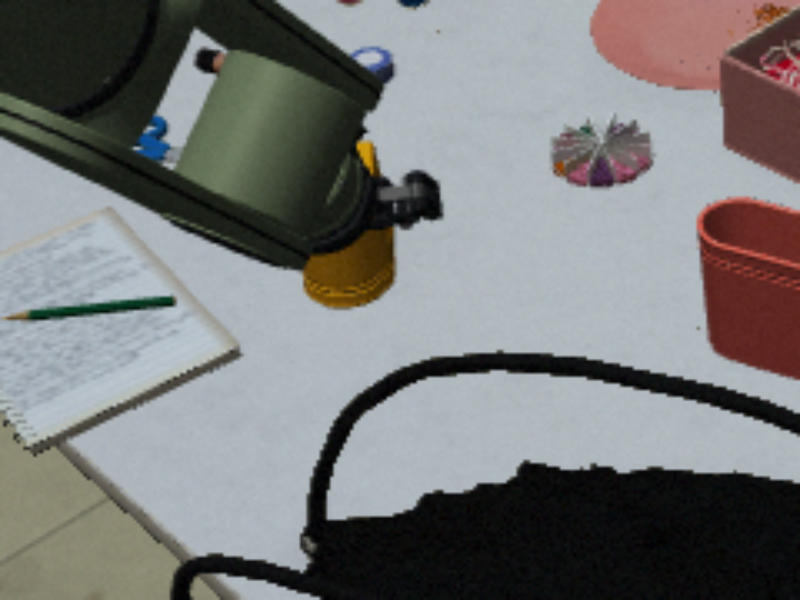

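The crop shows the fingers straddling the yellow tub around (385,210), with no contact. Closing now.

servo_tool:
  commands:
    - [1, [0, 0.1, -0.2], [0, 0, 0]]
    - [1, [0, 0, 0], [0, 0, 0]]
    - [1, [0, 0, 0], [0, 0, 0]]
    - [1, [0, 0, 0], [0, 0, 0]]
    - [1, [0, 0, 0], [0, 0, 0]]
  newtons: 35

```text
time_s: 4.42
tcp_pos: [0.4719, 0.3792, 0.0448]
eef_rot: [-0.172, 0.825, 0.414, 0.344]
wrist_force: [-2.8, -2.3, 7.2]
opening: 0.695
```

servo_tool:
  commands:
    - [1, [0, 0, 0], [0, 0, 0]]
    - [1, [0, 0, 0], [0, 0, 0]]
    - [1, [0, 0, 0], [0, 0, 0]]
    - [1, [-1, 0, -1], [0, 0, 0]]
    - [1, [-1, 0, -1], [0, 0, 0]]

```text
time_s: 5.05
tcp_pos: [0.4551, 0.3565, 0.0448]
eef_rot: [-0.172, 0.825, 0.414, 0.344]
wrist_force: [1.7, 1.8, 5.9]
opening: 0.699
```

```bash
python3 - <<'E'
from m import *
_,p,R0=now()
R=Rt(25,-45);P=tcp_for([.50,.30,.0615+.07],R)
rows([(p+[.02,-.02,.10],R0),(P,R)],1,smax=.06,amax=9.6)
E
```

```text
t 5.05 tcp [0.4551 0.3565 0.0448] F [1.7 1.8 5.9] open 0.699 q [ 0.28  0.31  2.19  1.64  0.45 -0.57]
[[1,[3.41,1.4,-3.66],[0.0,0.0,0.0]],[1,[3.41,1.4,-3.67],[0.0,0.0,0.0]],[1,[-0.27,0.45,0.02],[0.02,-7.33,-6.18]],[1,[-0.3,0.43,0.06],[0.01,-7.33,-6.18]],[1,[-0.34,0.38,0.11],[0.02,-7.32,-6.18]]]
[[1,[-0.37,0.35,0.14],[0.01,-7.33,-6.19]],[1,[-0.38,0.31,0.2],[0.02,-7.33,-6.18]],[1,[-0.38,0.27,0.24],[0.02,-7.33,-6.18]],[1,[-0.37,0.23,0.29],[0.01,-7.32,-6.18]],[1,[-0.36,0.18,0.34],[0.02,-7.33,-6.18]]]
[[1,[-0.33,0.15,0.38],[0.02,-7.33,-6.19]],[1,[-0.29,0.12,0.43],[0.01,-7.33,-6.18]],[1,[-0.25,0.09,0.45],[0.02,-7.32,-6.18]],[1,[0,0,0],[0,0,0]],[1,[0,0,0],[0,0,0]]]
```

servo_tool:
  commands:
    - [1, [3.4, 1.4, -3.7], [0, 0, 0]]
    - [1, [3.4, 1.4, -3.7], [0, 0, 0]]
    - [1, [-0.3, 0.4, 0], [0, -7.3, -6.2]]
    - [1, [-0.3, 0.4, 0.1], [0, -7.3, -6.2]]
    - [1, [-0.3, 0.4, 0.1], [0, -7.3, -6.2]]

```text
time_s: 5.68
tcp_pos: [0.477, 0.3266, 0.1299]
eef_rot: [-0.047, 0.802, 0.557, 0.213]
wrist_force: [0.1, 1.1, -1.8]
opening: 0.697
```

servo_tool:
  commands:
    - [1, [-0.4, 0.4, 0.1], [0, -7.3, -6.2]]
    - [1, [-0.4, 0.3, 0.2], [0, -7.3, -6.2]]
    - [1, [-0.4, 0.3, 0.2], [0, -7.3, -6.2]]
    - [1, [-0.4, 0.2, 0.3], [0, -7.3, -6.2]]
    - [1, [-0.4, 0.2, 0.3], [0, -7.3, -6.2]]

```text
time_s: 6.3
tcp_pos: [0.4905, 0.3054, 0.1202]
eef_rot: [0.185, 0.652, 0.734, -0.04]
wrist_force: [-0.5, 0.3, -2.0]
opening: 0.696
```

servo_tool:
  commands:
    - [1, [-0.3, 0.2, 0.4], [0, -7.3, -6.2]]
    - [1, [-0.3, 0.1, 0.4], [0, -7.3, -6.2]]
    - [1, [-0.2, 0.1, 0.4], [0, -7.3, -6.2]]
    - [1, [0, 0, 0], [0, 0, 0]]
    - [1, [0, 0, 0], [0, 0, 0]]

```text
time_s: 6.92
tcp_pos: [0.4989, 0.2952, 0.1145]
eef_rot: [0.31, 0.509, 0.781, -0.189]
wrist_force: [-0.2, 0.4, -0.7]
opening: 0.693
```

```bash
python3 - <<'E'
from m import *
s,p,R0=now();R=Rt(25,-45);P=tcp_for([.50,.30,.0615],R)
rows([(P,R)],1)
for c in('scene','top'):
    im,d=r.capture(c); save(c+'2',im)
    if c=='scene': save('s2',cv2.resize(im[120:330,60:340],(800,600)))
    g=r.regions_of(c,'tub_medium')
    if g:
        X=cloud(c,g[0]['region'],d); print(c,g[0]['score'],len(X),X.min(0),X.max(0))
        Y=R0.inv().apply(X-p)*1000; print('tool frame',np.percentile(Y,[1,50,99],axis=0).round(1))
        np.save(c+'2.npy',Y)
E
```

```text
t 6.92 tcp [0.4989 0.2952 0.1145] F [-0.2  0.4 -0.7] open 0.693 q [ 0.73  0.56  1.54 -0.73  1.37  0.58]
[[1,[1.91,0.09,2.47],[0.16,-1.22,-0.66]],[1,[1.96,0.12,2.43],[0.15,-1.21,-0.67]],[1,[0,0,0],[0,0,0]],[1,[0,0,0],[0,0,0]],[1,[0,0,0],[0,0,0]]]
scene 0.7 1677 [ 0.45587886  0.23833234 -0.00417217] [0.65929179 0.48588432 0.15886762]
tool frame [[-59.5 -35.  -44.9]
 [-11.8 -20.   15.7]
 [118.9 104.9  76.9]]
top 0.79 844 [ 0.47035503  0.23991739 -0.00365733] [0.56630602 0.33064908 0.16453268]
tool frame [[-63.2 -29.5 -49.3]
 [-30.2  -2.3 -14.6]
 [ 48.2  33.5 108. ]]
```

View pics/s2.png

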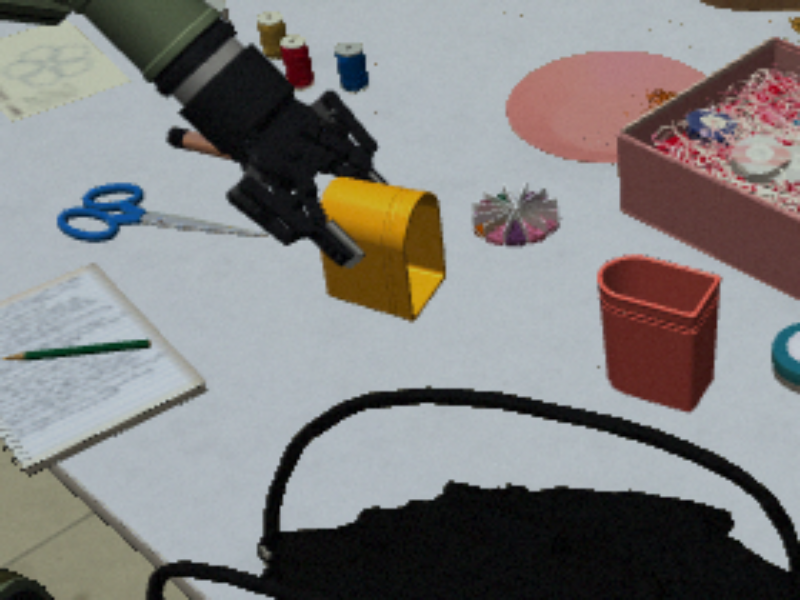

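```bash
python3 - <<'E'
from m import *
for c in('scene','top'):
    Y=np.load(c+'2.npy'); Y=Y[(abs(Y[:,1])<42)&(abs(Y[:,0])<80)&(abs(Y[:,2])<80)]
    # drop stray points: keep cells with neighbours
    from scipy.spatial import cKDTree
    k=cKDTree(Y); Y=Y[[len(a)>6 for a in k.query_ball_point(Y,6)]]
    print(c,len(Y),cv2.minAreaRect(Y[:,[0,2]].astype(np.float32)),np.percentile(Y,[1,99],axis=0).round(1).tolist())
    # nominal tub axes in tool xz: up(-x_tub)=( -sin45.. )
    R=Rt(25,-45); _,p,R0=now(); W=R0.apply(Y/1000)+p
    up=W[:,2]; hz=W[:,:2]@np.array([np.cos(np.radians(295)),np.sin(np.radians(295))])
    print('z range',np.percentile(up,[1,3,97,99]),'z_tub range',np.percentile(hz,[1,99]),'tcp',p[2],p[:2]@np.array([np.cos(np.radians(295)),np.sin(np.radians(295))]))
    im=np.full((300,300,3),255,np.uint8)
    for a,b in Y[:,[0,2]]: cv2.circle(im,(int(150+a*2),int(150+b*2)),1,(0,0,255),-1)
    if c=='scene': A=im
save('xz',np.hstack([A,im]))
E
```

```text
scene 1537 ((-2.0242862701416016, 9.626785278320312), (102.17765808105469, 76.49458312988281), 45.430484771728516) [[-59.3, -34.4, -44.8], [44.5, 30.1, 68.9]]
z range [0.0604955  0.06149099 0.1576125  0.15827828] z_tub range [-0.08453991 -0.01060932] tcp 0.1160297206271585 -0.05681714660059648
top 695 ((-5.225666046142578, 7.674633026123047), (101.16690063476562, 75.3492431640625), 45.287410736083984) [[-63.4, -27.6, -49.6], [4.3, 27.7, 67.3]]
z range [0.06416709 0.13463749 0.16203067 0.16286596] z_tub range [-0.08186501 -0.0097657 ] tcp 0.1160297206271585 -0.05681714660059648
```

View pics/xz.png

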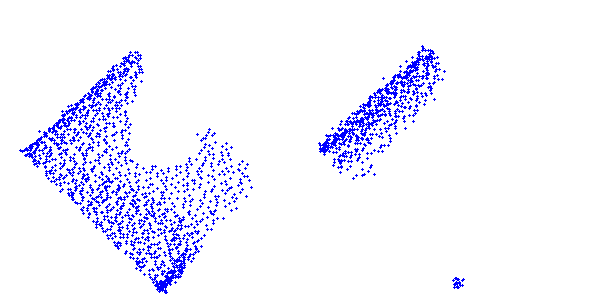

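```bash
python3 - <<'E'
from m import *
R=Rt(25,-47);P=tcp_for([.50,.30,.0615],R)
P[2]=.060; a=P.copy();a[2]=.054
rows([(P,R),(a,R)],1,smax=.04)
E
```

```text
t 7.12 tcp [0.4999 0.2958 0.116 ] F [ 0.1 -0.2 -1.2] open 0.691 q [ 0.73  0.55  1.53 -0.73  1.37  0.58]
[[1,[1.69,0.03,2.26],[0.2,-2.22,-0.72]],[1,[1.77,0.07,2.19],[0.2,-2.21,-0.72]],[1,[0.43,-0.0,0.41],[-0.0,-0.0,-0.0]],[1,[0,0,0],[0,0,0]],[1,[0,0,0],[0,0,0]]]
```

servo_tool:
  commands:
    - [1, [1.7, 0, 2.2], [0.2, -2.2, -0.7]]
    - [1, [1.8, 0.1, 2.2], [0.2, -2.2, -0.7]]
    - [1, [0, 0, 0], [0, 0, 0]]
    - [1, [0.1, 0, 0.1], [0, 0, 0]]
    - [1, [0.1, 0, 0.1], [0, 0, 0]]

```text
time_s: 7.75
tcp_pos: [0.5041, 0.2929, 0.058]
eef_rot: [0.337, 0.493, 0.773, -0.213]
wrist_force: [0.2, -1.1, -1.1]
opening: 0.694
```

servo_tool:
  commands:
    - [1, [0.1, 0, 0.1], [0, 0, 0]]
    - [1, [0, 0, 0], [0, 0, 0]]
    - [1, [0.1, 0, 0.1], [0, 0, 0]]
    - [1, [0, 0, 0], [0, 0, 0]]
    - [1, [0, 0, 0], [0, 0, 0]]

```text
time_s: 8.38
tcp_pos: [0.5035, 0.2921, 0.0546]
eef_rot: [0.337, 0.492, 0.773, -0.215]
wrist_force: [-1.7, -0.7, 6.4]
opening: 0.695
```

servo_tool:
  commands:
    - [0, [0, 0, 0], [0, 0, 0]]
    - [0, [0, 0, 0], [0, 0, 0]]
    - [0, [0, 0, 0], [0, 0, 0]]
    - [0, [0, 0, 0], [0, 0, 0]]
    - [0, [0, 0, -3], [0, 0, 0]]

```text
time_s: 9.0
tcp_pos: [0.4929, 0.31, 0.0721]
eef_rot: [0.335, 0.492, 0.773, -0.218]
wrist_force: [0.6, -0.1, -0.1]
opening: 1.001
```

servo_tool:
  commands:
    - [0, [0, 0, -5], [0, 0, 0]]
    - [0, [0, 0, -5], [0, 0, 0]]
    - [0, [0, 0, 0], [0, 0, 0]]
    - [0, [0, 0, 0], [0, 0, 0]]
    - [0, [0, 0, 0], [0, 0, 0]]

```text
time_s: 9.62
tcp_pos: [0.4627, 0.3765, 0.1402]
eef_rot: [0.336, 0.492, 0.774, -0.217]
wrist_force: [0.8, 0.4, 0.3]
opening: 1.003
```

```bash
python3 - <<'E'
from m import *
np.set_printoptions(precision=4,suppress=True)
s,p,R0=now();print(s['time_s'],p,s['opening'])
for c in('scene','top'):
    im,d=r.capture(c); save(c+'3',im)
    g=r.regions_of(c,'tub_medium')[0]; X=cloud(c,g['region'],d)*1000
    T=X[(X[:,2]>91)&(X[:,2]<112)]; print(c,len(X),len(T),'top face',np.median(T[:,2]),cv2.minAreaRect(T[:,:2].astype(np.float32)))
    S=X[X[:,2]>8]; print(' all',len(S),cv2.minAreaRect(S[:,:2].astype(np.float32)))
    S=X[(X[:,2]>8)&(X[:,2]<60)]; print(' low',len(S),cv2.minAreaRect(S[:,:2].astype(np.float32)) if len(S)>5 else 0)
E
```

```text
9.625 [0.4627 0.3765 0.1402] 1.0025641000017718
scene 1686 278 top face 95.28841514149372 ((503.63800048828125, 283.50445556640625), (39.84423065185547, 76.39262390136719), 29.123170852661133)
 all 1483 ((505.07208251953125, 284.10589599609375), (68.38138580322266, 79.6357421875), 25.835729598999023)
 low 711 ((505.555419921875, 283.1076965332031), (68.38138580322266, 77.41764831542969), 25.835729598999023)
top 924 391 top face 95.50951367103839 ((506.8312072753906, 284.4109191894531), (43.76719665527344, 77.02749633789062), 27.46607208251953)
 all 797 ((507.26287841796875, 283.9808044433594), (63.41853332519531, 78.63920593261719), 25.746801376342773)
 low 104 ((509.9617614746094, 282.1791076660156), (63.46263122558594, 74.70746612548828), 23.001083374023438)
```

```bash
python3 - <<'E'
from m import *
f=25.8
R=Rt(f,43);P=tcp_for([.5193,.2570,.062],R);t=R.apply([0,0,1]);print(P,t)
rows([([.50,.30,.26],Rt(f,0)),(P-.11*t,R),(P-.02*t,R)],0,smax=.055,amax=10)
E
```

```text
[0.51544125 0.26498221 0.0524924 ] [-0.2968269   0.61401593 -0.7313537 ]
t 9.82 tcp [0.4631 0.3773 0.141 ] F [-0.9 -0.8  0.6] open 1.001 q [ 0.88  0.64  1.38 -0.72  1.56  0.61]
[[0,[-2.91,0.01,-0.37],[-0.1,9.42,-0.14]],[0,[-2.81,0.0,-0.83],[-0.11,9.41,-0.13]],[0,[-2.63,-0.0,-1.29],[-0.1,9.42,-0.14]],[0,[-2.39,-0.01,-1.7],[-0.1,9.42,-0.14]],[0,[-2.08,-0.0,-2.06],[-0.1,9.42,-0.13]]]
[[0,[-2.27,-0.03,2.54],[-0.0,8.6,-0.0]],[0,[-2.62,-0.02,2.17],[-0.0,8.6,-0.0]],[0,[-2.91,-0.03,1.76],[-0.0,8.6,-0.0]],[0,[-3.15,-0.03,1.3],[-0.0,8.6,-0.0]],[0,[-3.3,-0.03,0.82],[-0.0,8.6,-0.01]]]
[[0,[-0.0,0.0,4.5],[-0.0,-0.0,0.0]],[0,[-0.0,0.0,4.5],[-0.0,-0.0,0.0]],[0,[0,0,0],[0,0,0]],[0,[0,0,0],[0,0,0]],[0,[0,0,0],[0,0,0]]]
```

servo_tool:
  commands:
    - [0, [-2.9, 0, -0.4], [-0.1, 9.4, -0.1]]
    - [0, [-2.8, 0, -0.8], [-0.1, 9.4, -0.1]]
    - [0, [-2.6, 0, -1.3], [-0.1, 9.4, -0.1]]
    - [0, [-2.4, 0, -1.7], [-0.1, 9.4, -0.1]]
    - [0, [-2.1, 0, -2.1], [-0.1, 9.4, -0.1]]

```text
time_s: 10.45
tcp_pos: [0.5, 0.3005, 0.2627]
eef_rot: [-0.0, 0.532, 0.847, 0.003]
wrist_force: [-0.0, 0.3, -0.6]
opening: 0.999
```

servo_tool:
  commands:
    - [0, [-2.3, 0, 2.5], [0, 8.6, 0]]
    - [0, [-2.6, 0, 2.2], [0, 8.6, 0]]
    - [0, [-2.9, 0, 1.8], [0, 8.6, 0]]
    - [0, [-3.2, 0, 1.3], [0, 8.6, 0]]
    - [0, [-3.3, 0, 0.8], [0, 8.6, 0]]

```text
time_s: 11.08
tcp_pos: [0.5501, 0.1974, 0.1337]
eef_rot: [-0.31, 0.495, 0.787, 0.198]
wrist_force: [0.6, 0.5, 0.1]
opening: 0.999
```

```bash
python3 - <<'E'
from m import *
f=25.8
R=Rt(f,43);P=tcp_for([.5193,.2570,.062],R);t=R.apply([0,0,1])
rows([(P-.02*t,R),(P,R)],0,smax=.045,amax=10)
E
```

```text
t 11.07 tcp [0.5501 0.1974 0.1337] F [0.6 0.5 0.1] open 0.999 q [-0.12  0.54  1.51  0.62  1.55 -0.73]
[[0,[-0.0,-0.08,3.04],[0.11,-0.06,0.01]],[0,[-0.0,-0.07,3.04],[0.11,-0.05,0.02]],[0,[-0.0,-0.06,3.04],[0.1,-0.06,0.01]],[0,[-0.0,-0.0,2.0],[0.0,-0.0,-0.0]],[0,[0,0,0],[0,0,0]]]
```

servo_tool:
  commands:
    - [0, [0, -0.1, 3], [0.1, -0.1, 0]]
    - [0, [0, -0.1, 3], [0.1, -0.1, 0]]
    - [0, [0, 0, 3], [0.1, 0, 0]]
    - [0, [0, 0, 2], [0, 0, 0]]
    - [0, [0, 0, 0], [0, 0, 0]]

```text
time_s: 11.7
tcp_pos: [0.5133, 0.2659, 0.052]
eef_rot: [-0.311, 0.494, 0.789, 0.192]
wrist_force: [0.1, -0.7, -0.0]
opening: 0.998
```

```bash
python3 - <<'E'
from m import *
s,p,R0=now();print(p,s['wrist_force'])
ims=[]
for c,b in(('scene',(150,270,100,260)),('top',(220,325,170,310))):
    im,d=r.capture(c); ims.append(cv2.resize(im[b[0]:b[1],b[2]:b[3]],(400,300)))
save('s4',np.hstack(ims))
E
```

```text
[0.51333687 0.26588199 0.05203167] [ 0.09820782 -0.66773503 -0.02834668]
```

View pics/s4.png

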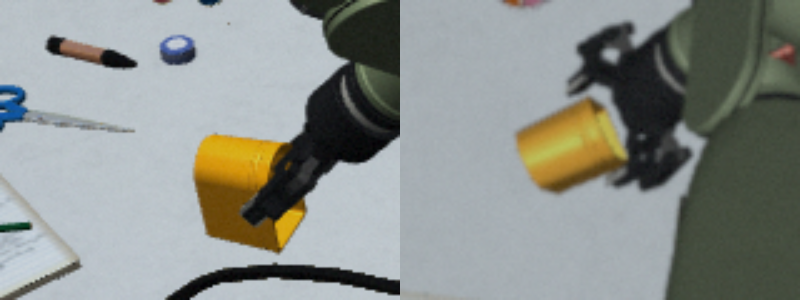

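servo_tool:
  commands:
    - [1, [0, 0, 0], [0, 0, 0]]
    - [1, [0, 0, 0], [0, 0, 0]]
    - [1, [0, 0, 0], [0, 0, 0]]
    - [1, [0, 0, 0], [0, 0, 0]]
    - [1, [0, 0, 0], [0, 0, 0]]
  newtons: 35

```text
time_s: 12.42
tcp_pos: [0.5165, 0.2651, 0.0545]
eef_rot: [-0.308, 0.494, 0.789, 0.194]
wrist_force: [1.0, -3.2, 6.7]
opening: 0.73
```

servo_tool:
  commands:
    - [1, [0, 0, 0], [0, 0, 0]]
    - [1, [0, 0, 0], [0, 0, 0]]
    - [1, [0, 0, 0], [0, 0, 0]]
    - [1, [0.7, 0, -0.7], [0, 0, 0]]
    - [1, [3, 0, -3.2], [0, 0, 0]]

```text
time_s: 13.05
tcp_pos: [0.5116, 0.2659, 0.1046]
eef_rot: [-0.312, 0.495, 0.788, 0.19]
wrist_force: [0.9, -0.5, -0.2]
opening: 0.731
```

```bash
python3 - <<'E'
from m import *
s,p,R0=now()
R=Rt(-38.8,-45);P=tcp_for([.5972,-.1622,.16],R)
rows([(p+[0,0,.14],R0),([.59,-.10,.24],R),(P,R)],1,smax=.055,amax=9.5)
E
```

```text
t 13.05 tcp [0.5116 0.2659 0.1046] F [ 0.9 -0.5 -0.2] open 0.731 q [-0.01  0.53  1.6   0.66  1.44 -0.7 ]
[[1,[3.18,-0.04,-3.42],[0.0,0.0,0.0]],[1,[3.17,-0.04,-3.42],[0.0,0.0,0.0]],[1,[3.18,-0.05,-3.41],[0.0,0.0,0.0]],[1,[-2.25,-0.74,-2.03],[0.07,-6.44,5.9]],[1,[-2.52,-0.51,-1.76],[0.06,-6.45,5.9]]]
[[1,[-2.75,-0.23,-1.46],[0.07,-6.44,5.9]],[1,[-2.9,0.06,-1.14],[0.06,-6.45,5.9]],[1,[-2.99,0.36,-0.82],[0.07,-6.44,5.9]],[1,[-3.01,0.67,-0.47],[0.06,-6.45,5.9]],[1,[-2.95,0.98,-0.14],[0.07,-6.44,5.9]]]
[[1,[-2.84,1.28,0.19],[0.07,-6.44,5.9]],[1,[-2.66,1.56,0.49],[0.06,-6.45,5.9]],[1,[-2.41,1.82,0.78],[0.07,-6.44,5.9]],[1,[-2.1,2.06,1.03],[0.06,-6.45,5.91]],[1,[-1.76,2.26,1.24],[0.07,-6.44,5.9]]]
[[1,[0.85,1.48,3.36],[-0.0,-0.0,-0.0]],[1,[0.85,1.49,3.35],[-0.0,-0.0,-0.0]],[1,[0.85,1.48,3.36],[-0.0,-0.0,-0.0]],[1,[0,0,0],[0,0,0]],[1,[0,0,0],[0,0,0]]]
```

servo_tool:
  commands:
    - [1, [3.2, 0, -3.4], [0, 0, 0]]
    - [1, [3.2, 0, -3.4], [0, 0, 0]]
    - [1, [3.2, 0, -3.4], [0, 0, 0]]
    - [1, [-2.2, -0.7, -2], [0.1, -6.4, 5.9]]
    - [1, [-2.5, -0.5, -1.8], [0.1, -6.4, 5.9]]

```text
time_s: 13.68
tcp_pos: [0.5272, 0.2061, 0.2474]
eef_rot: [-0.237, 0.592, 0.764, 0.101]
wrist_force: [-0.7, -0.0, -1.6]
opening: 0.728
```

servo_tool:
  commands:
    - [1, [-2.8, -0.2, -1.5], [0.1, -6.4, 5.9]]
    - [1, [-2.9, 0, -1.1], [0.1, -6.4, 5.9]]
    - [1, [-3, 0.4, -0.8], [0.1, -6.4, 5.9]]
    - [1, [-3, 0.7, -0.5], [0.1, -6.4, 5.9]]
    - [1, [-3, 1, -0.1], [0.1, -6.4, 5.9]]

```text
time_s: 14.3
tcp_pos: [0.5605, 0.053, 0.2441]
eef_rot: [-0.04, 0.768, 0.626, -0.13]
wrist_force: [0.5, 0.5, -1.8]
opening: 0.73
```

servo_tool:
  commands:
    - [1, [-2.8, 1.3, 0.2], [0.1, -6.4, 5.9]]
    - [1, [-2.7, 1.6, 0.5], [0.1, -6.4, 5.9]]
    - [1, [-2.4, 1.8, 0.8], [0.1, -6.4, 5.9]]
    - [1, [-2.1, 2.1, 1], [0.1, -6.4, 5.9]]
    - [1, [-1.8, 2.3, 1.2], [0.1, -6.4, 5.9]]

```text
time_s: 14.92
tcp_pos: [0.5943, -0.0995, 0.2409]
eef_rot: [0.162, 0.835, 0.399, -0.343]
wrist_force: [0.3, 0.3, -1.4]
opening: 0.727
```

```bash
python3 - <<'E'
from m import *
s,p,R0=now()
R=Rt(-38.8,-45);P=tcp_for([.5972,-.1622,.15],R)
rows([(P,R)],1,smax=.04,amax=9.5)
E
```

```text
t 14.93 tcp [ 0.5943 -0.0995  0.2409] F [ 0.3  0.3 -1.4] open 0.727 q [-0.03  0.61  1.18 -0.62  1.84  0.63]
[[1,[0.76,1.05,2.77],[-0.07,-0.1,-0.01]],[1,[0.76,1.05,2.76],[-0.06,-0.1,-0.01]],[1,[0.76,1.04,2.77],[-0.07,-0.1,-0.0]],[1,[0.77,1.05,2.76],[-0.06,-0.1,-0.01]],[1,[0,0,0],[0,0,0]]]
```

servo_tool:
  commands:
    - [1, [0.8, 1, 2.8], [-0.1, -0.1, 0]]
    - [1, [0.8, 1, 2.8], [-0.1, -0.1, 0]]
    - [1, [0.8, 1.1, 2.8], [-0.1, -0.1, 0]]
    - [1, [0.7, 1.1, 2.7], [0, -0.1, 0]]
    - [1, [0, 0, 0], [0, 0, 0]]

```text
time_s: 15.55
tcp_pos: [0.5896, -0.1693, 0.1373]
eef_rot: [0.162, 0.833, 0.4, -0.346]
wrist_force: [0.3, -0.1, -1.2]
opening: 0.733
```

```bash
cat >> h.py <<'E'
from scipy.optimize import least_squares
from scipy.spatial import cKDTree
def body(X,dims,x0,upright=True):
    """fit a tub (tapered prism, outer surface) to mm points X: params x,y,z(underside),yaw,tilts about world x,y (deg)"""
    from scipy.spatial.transform import Rotation as Ro
    L,W,h,Wf=dims
    def f(q):
        T=(X-q[:3])@(Ro.from_euler('ZYX',[q[3],q[5],q[4]],degrees=True).as_matrix())
        s=T[:,2]/h; g=(W-Wf)/2*(1-s)   # inset at height
        pl=plan(L,W); d=sd(T[:,:2],pl)+g
        o=np.where(T[:,2]>h,np.hypot(T[:,2]-h,np.maximum(d,0)),d)
        # inner wall points count as 3.5 mm inside
        return np.where(np.abs(o+3.5)<np.abs(o),o+3.5,o)*1.0
    def g(q):
        o=f(q); T=X[:,2]; zt=np.percentile(X[:,2],98)
        return np.r_[np.clip(o,-12,12), (q[2]+h-zt)*30]
    return least_squares(g,x0,loss='soft_l1',f_scale=1.5)
E
python3 - <<'E'
from m import *
np.set_printoptions(precision=2,suppress=True)
s,p,R0=now();R=Rt(-38.8,-45);print(p,s['joints'].round(2)); P=tcp_for([.5972,-.1622,.15],R); print('target',P,'rot err',np.degrees((R0.inv()*R).as_rotvec()))
for c in('scene','top'):
    im,d=r.capture(c); save(c+'5',im)
    if c=='scene': A=im
    g=r.regions_of(c,'tub_medium')[0]; X=cloud(c,g['region'],d)*1000; X=X[X[:,2]>60]
    X=X[[len(a)>6 for a in cKDTree(X).query_ball_point(X,6)]]
    o=body(X,(99,63,76,58),[p[0]*1000-8,p[1]*1000-9,82,231,0,0]); print(c,g['score'],len(X),np.percentile(X[:,2],[1,99]),'med',o.x,o.cost/len(X))
    zt=np.percentile(X[:,2],98); T=X[X[:,2]>zt-6]; print('  rim fit',fit(T[:,:2],99,63),zt)
    g=r.regions_of(c,'tub_large')[0]; X=cloud(c,g['region'],d)*1000; print('  large',g['score'],len(X)); 
    X=X[(X[:,2]>8)&(X[:,2]<50)]
    o=body(X,(108,72,46,68.8),[590,-171,0,231,0,0]); print('  large',o.x,o.cost/len(X))
save('s5',np.hstack([cv2.resize(A[200:350,300:500],(400,300)),cv2.resize(im[170:290,330:490],(400,300))]))
E
```

```text
[ 0.59 -0.17  0.14] [-0.12  0.7   1.26 -0.64  1.65  0.66]
target [ 0.59 -0.17  0.14] rot err [-0.29 -0.03  0.26]
scene 0.61 2081 [ 78.44 152.88] med [ 583.87 -176.37   76.38  231.13   -0.42   -0.27] 0.6304513788485657
  rim fit [ 584.96 -175.65  230.04    0.91] 152.34401337120872Traceback (most recent call last):
  File "<stdin>", line 11, in <module>
IndexError: list index out of range
```

```bash
python3 - <<'E'
from m import *
np.set_printoptions(precision=2,suppress=True)
s,p,R0=now()
ims=[]
for c,b in(('scene',(200,350,300,500)),('top',(170,290,330,490))):
    im,d=r.capture(c); ims.append(cv2.resize(im[b[0]:b[1],b[2]:b[3]],(400,300)))
    full=cloud(c,np.ones(d.shape,bool),d)*1000
    hsv=cv2.cvtColor(im,cv2.COLOR_RGB2HSV)[d>0].reshape(-1,3)
    near=np.linalg.norm(full[:,:2]-[588,-172],axis=1)<90
    Y=full[near&(abs(hsv[:,0].astype(int)-24)<8)&(hsv[:,1]>120)&(full[:,2]>65)]
    T=full[near&(abs(hsv[:,0].astype(int)-88)<12)&(hsv[:,1]>100)&(full[:,2]>8)&(full[:,2]<52)]
    for n,X,dm,x0 in(('med',Y,(99,63,76,58),[584,-176,76,231,0,0]),('large',T,(108,72,46,68.8),[590,-171,0,231,0,0])):
        if len(X)<50: print(c,n,len(X)); continue
        X=X[[len(a)>5 for a in cKDTree(X).query_ball_point(X,6)]]
        o=body(X,dm,x0); zt=np.percentile(X[:,2],98)
        print(c,n,len(X),o.x,o.cost/len(X),'rim',fit(X[X[:,2]>zt-6][:,:2],dm[0],dm[1]),zt)
save('s5',np.hstack(ims))
E
```

```text
scene med 2172 [ 586.24 -170.88   80.51  231.3    -0.73    0.32] 0.6794610357019035 rim [ 588.19 -175.07  230.16    0.91] 156.45237204901645
scene large 753 [ 589.54 -170.73    1.12  231.2     0.09    0.42] 0.3764624195366112 rim [ 587.4  -171.59  231.32    3.56] 47.10789168418322
top med 562 [ 590.26 -159.6    82.69  232.99   -7.42    5.67] 5.3060876237936565 rim [ 591.37 -172.52  229.31    3.22] 158.60998288173099
top large 27 [ 588.96 -172.73    2.9   231.88    0.2    -0.1 ] 0.4664288122387159 rim [ 517.01 -126.48  320.95    1.91] 48.90264762104231
```

View pics/s5.png

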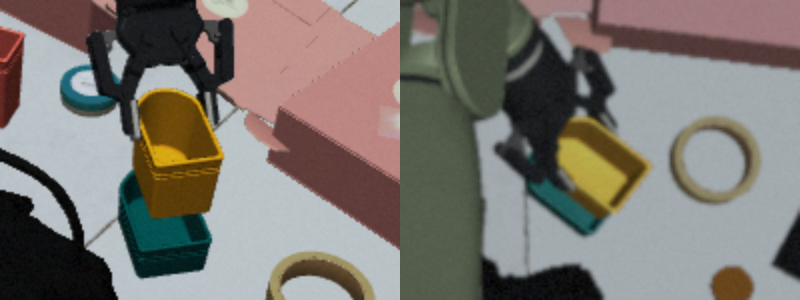

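```bash
cat > k.py <<'E'
from m import *
np.set_printoptions(precision=2,suppress=True)
HUE={'med':24,'large':88,'small':2}
def pts(c,n,ctr,rad,zlo,zhi):
    im,d=r.capture(c); full=cloud(c,np.ones(d.shape,bool),d)*1000
    h=cv2.cvtColor(im,cv2.COLOR_RGB2HSV)[d>0].reshape(-1,3)
    dh=abs((h[:,0].astype(int)-HUE[n]+90)%180-90)
    X=full[(np.linalg.norm(full[:,:2]-ctr,axis=1)<rad)&(dh<10)&(h[:,1]>100)&(full[:,2]>zlo)&(full[:,2]<zhi)]
    return X[[len(a)>5 for a in cKDTree(X).query_ball_point(X,6)]],im
E
python3 - <<'E'
from k import *
for i in range(3):
    for c in ('scene','top'):
        X,_=pts(c,'med',[588,-172],90,65,200); _,p,_=now(); zt=np.percentile(X[:,2],98)
        o=body(X,(99,63,76,58),[587,-173,80,231,0,0]) ; print(c,p*1000,zt,o.x,'rim',fit(X[X[:,2]>zt-6][:,:2],99,63))
    X,_=pts('scene','large',[588,-172],90,8,52); o=body(X,(108,72,46,68.8),[590,-171,0,231,0,0]); print(' large',o.x,np.percentile(X[:,2],98))
E
```

```text
scene [ 593.14 -168.36  141.76] 157.07939827131227 [ 586.06 -172.86   81.14  230.86   -0.08   -1.45] rim [ 589.33 -174.24  229.39    1.05]
top [ 593.04 -168.42  141.62] 158.512145666735 [ 589.81 -161.65   82.73  234.21   -5.51    4.  ] rim [ 591.16 -173.16  229.88    2.14]
 large [ 589.35 -170.88    0.66  231.41    0.28    0.34] 46.64718041197794
scene [ 592.71 -168.61  141.14] 156.45069521044323 [ 585.4  -173.3    80.5   230.86   -0.3    -1.03] rim [ 588.52 -175.08  230.27    1.06]
top [ 592.56 -168.73  140.92] 158.39290941751864 [ 589.23 -160.61   82.71  234.27   -6.88    4.83] rim [ 590.82 -172.89  231.1     1.94]
 large [ 589.24 -170.67    0.61  231.32   -0.18    0.4 ] 46.60139447749122
scene [ 592.33 -168.86  140.55] 156.01110613077296 [ 585.45 -172.41   80.06  231.08   -0.59   -0.57] rim [ 587.95 -175.41  230.3     0.87]
top [ 592.25 -168.95  140.44] 157.26280735471582 [ 588.31 -161.04   81.87  234.06   -7.16    4.82] rim [ 590.38 -173.83  227.6     2.65]
 large [ 589.43 -170.92    0.81  231.06    0.01    0.57] 46.79697805355116
```

```bash
python3 - <<'E'
from k import *
R=Rt(-38.8,-45); rows([([.5928,-.1662,.115],R)],1,smax=.01)
E
```

```text
t 16.25 tcp [ 0.59 -0.17  0.14] F [-0.4 -0.4 -1.4] open 0.729 q [-0.12  0.7   1.25 -0.64  1.65  0.66]
[[1,[0.66,-0.04,0.54],[0.02,-0.06,0.03]],[1,[0.65,-0.05,0.54],[0.02,-0.06,0.03]],[1,[0.66,-0.04,0.53],[0.02,-0.07,0.03]],[1,[0,0,0],[0,0,0]],[1,[0,0,0],[0,0,0]]]
```

servo_tool:
  commands:
    - [1, [0.6, 0, 0.5], [0, 0, 0]]
    - [1, [0.6, 0, 0.5], [0, 0, 0]]
    - [1, [0.6, 0, 0.5], [0, 0, 0]]
    - [1, [0, 0, 0], [0, 0, 0]]
    - [1, [0, 0, 0], [0, 0, 0]]

```text
time_s: 16.88
tcp_pos: [0.5936, -0.1674, 0.1169]
eef_rot: [0.165, 0.833, 0.4, -0.344]
wrist_force: [0.8, -0.8, -0.9]
opening: 0.729
```

servo_tool:
  commands:
    - [1, [0, 0, 0], [0, 0, 0]]
    - [1, [0, 0, 0], [0, 0, 0]]
    - [1, [0, 0, 0], [0, 0, 0]]
    - [1, [0, 0, 0], [0, 0, 0]]
    - [1, [0, 0, 0], [0, 0, 0]]

```text
time_s: 17.5
tcp_pos: [0.5936, -0.1674, 0.117]
eef_rot: [0.165, 0.833, 0.4, -0.344]
wrist_force: [0.5, -0.9, -1.8]
opening: 0.731
```

```bash
python3 - <<'E'
from k import *
np.set_printoptions(precision=4,suppress=True)
R=Rt(-38.8,-45); 
for i in range(3): print(now()[1]*1000); r.capture('top')
_,p,R0=now();print(np.degrees((R0.inv()*R).as_rotvec()))
rows([([.5928,-.1662,.108],R)],1,smax=.01)
for c in ('scene','top'):
    X,_=pts(c,'med',[588,-172],90,55,200); _,p,_=now(); zt=np.percentile(X[:,2],98)
    f=fit(X[X[:,2]>zt-6][:,:2],99,63); print(c,zt-p[2]*1000,f,f[:2]-p[:2]*1000)
E
```

```text
[ 593.5584 -167.354   116.9633]
[ 593.5258 -167.3617  116.9402]
[ 593.5469 -167.375   116.9376]
[ 0.0569 -0.18    0.0965]
t 17.65 tcp [ 0.5935 -0.1674  0.1169] F [ 0.7 -0.5 -1.9] open 0.733 q [-0.12  0.73  1.26 -0.64  1.63  0.68]
[[1,[0.66,-0.13,0.6],[0.06,-0.18,0.1]],[1,[0,0,0],[0,0,0]],[1,[0,0,0],[0,0,0]],[1,[0,0,0],[0,0,0]],[1,[0,0,0],[0,0,0]]]
scene 15.314383101557311 [ 589.4374 -173.7603  229.5894    1.044 ] [-4.1195 -6.3765]
top 17.31286430444088 [ 591.3725 -171.3846  230.7972    2.2833] [-2.16   -4.0315]
```

servo_tool:
  commands:
    - [1, [0.7, -0.1, 0.6], [0, -0.2, 0.1]]
    - [1, [0.4, 0, 0.4], [0, 0, 0]]
    - [1, [0.4, 0, 0.4], [0, 0, 0]]
    - [1, [0.4, 0, 0.4], [0, 0, 0]]
    - [1, [0, 0, 0], [0, 0, 0]]

```text
time_s: 18.38
tcp_pos: [0.5928, -0.1661, 0.09]
eef_rot: [0.165, 0.833, 0.399, -0.346]
wrist_force: [-0.8, 0.2, -1.3]
opening: 0.729
```

```bash
python3 - <<'E'
from k import *
np.set_printoptions(precision=4,suppress=True)
s,p,R0=now();print(p*1000,s['wrist_force'],s['torque'])
rows([([.5928,-.1664,.068],Rt(-38.8,-45))],1,smax=.006)
E
```

```text
[ 592.7714 -166.1155   89.9913] [-0.7733  0.1654 -1.2866] [ 0.357  -0.2978  0.0292]
t 18.38 tcp [ 0.5928 -0.1661  0.09  ] F [-0.8  0.2 -1.3] open 0.729 q [-0.12  0.77  1.26 -0.64  1.6   0.71]
[[1,[0.39,0.01,0.39],[0.0,0.01,0.01]],[1,[0.38,0.0,0.39],[0.0,0.02,0.01]],[1,[0.39,0.01,0.4],[0.0,0.01,0.01]],[1,[0.38,0.0,0.39],[0.0,0.02,0.01]],[1,[0,0,0],[0,0,0]]]
```

servo_tool:
  commands:
    - [1, [0.4, 0, 0.4], [0, 0, 0]]
    - [1, [0.4, 0, 0.4], [0, 0, 0]]
    - [1, [0.2, 0, 0.2], [0, 0, 0]]
    - [1, [0.2, 0, 0.2], [0, 0, 0]]
    - [1, [0, 0, 0], [0, 0, 0]]

```text
time_s: 19.0
tcp_pos: [0.5931, -0.1662, 0.0735]
eef_rot: [0.166, 0.833, 0.399, -0.345]
wrist_force: [0.3, -0.4, -0.5]
opening: 0.728
```

servo_tool:
  commands:
    - [1, [0.2, 0, 0.2], [0, 0, 0]]
    - [1, [0.1, 0, 0.1], [0, 0, 0]]
    - [1, [0.1, 0, 0.1], [0, 0, 0]]
    - [1, [0, 0, 0], [0, 0, 0]]
    - [1, [0, 0, 0], [0, 0, 0]]

```text
time_s: 19.62
tcp_pos: [0.5933, -0.1662, 0.0682]
eef_rot: [0.166, 0.833, 0.399, -0.345]
wrist_force: [-1.1, -0.2, -0.5]
opening: 0.731
```

Still free of contact at about 3 mm above home, so I lower in 0.7 mm steps.

servo_tool:
  commands:
    - [1, [0.1, 0, 0.1], [0, 0, 0]]
    - [1, [0, 0, 0], [0, 0, 0]]
    - [1, [0.05, 0, 0.05], [0, 0, 0]]
    - [1, [0, 0, 0], [0, 0, 0]]
    - [1, [0, 0, 0], [0, 0, 0]]

```text
time_s: 20.25
tcp_pos: [0.5933, -0.1662, 0.066]
eef_rot: [0.166, 0.833, 0.399, -0.345]
wrist_force: [0.1, 1.1, -2.4]
opening: 0.729
```

servo_tool:
  commands:
    - [1, [0.05, 0, 0.05], [0, 0, 0]]
    - [1, [0, 0, 0], [0, 0, 0]]
    - [1, [0.05, 0, 0.05], [0, 0, 0]]
    - [1, [0, 0, 0], [0, 0, 0]]
    - [1, [0, 0, 0], [0, 0, 0]]

```text
time_s: 20.88
tcp_pos: [0.5934, -0.1661, 0.0651]
eef_rot: [0.166, 0.833, 0.399, -0.345]
wrist_force: [0.5, 1.2, 2.7]
opening: 0.729
```

servo_tool:
  commands:
    - [1, [0.05, 0, 0.05], [0, 0, 0]]
    - [1, [0, 0, 0], [0, 0, 0]]
    - [1, [0.05, 0, 0.05], [0, 0, 0]]
    - [1, [0, 0, 0], [0, 0, 0]]
    - [1, [0, 0, 0], [0, 0, 0]]

```text
time_s: 21.5
tcp_pos: [0.5935, -0.166, 0.0649]
eef_rot: [0.166, 0.833, 0.399, -0.345]
wrist_force: [0.3, 3.3, 6.4]
opening: 0.73
```

```bash
python3 - <<'E'
from k import *
s,p,R0=now();print(p*1000,s['wrist_force'],s['torque'])
for c in('scene','top'):
    X,_=pts(c,'med',[588,-172],90,30,200); zt=np.percentile(X[:,2],98); T=X[X[:,2]>zt-6]
    A=np.c_[T[:,:2]-T[:,:2].mean(0),np.ones(len(T))]; T2=T
    print(c,zt,fit(T[:,:2],99,63))
    L,_=pts(c,'large',[588,-172],90,20,60); print(' large top',np.percentile(L[:,2],98))
E
```

```text
[ 593.55 -166.04   64.91] [0.27 3.25 6.42] [ 0.15  0.63 -0.3 ]
scene 80.64128891506698 [ 589.36 -172.4   230.53    0.9 ]
 large top 46.55748339866081
top 110.5695253979506 [ 589.53 -128.16    0.     15.  ]
 large top 44.68596258637423
```

Rim reads 80.6 mm against a large rim of 46.6 mm, a 34 mm difference, so it is home. Release and retract.

servo_tool:
  commands:
    - [0, [0, 0, 0], [0, 0, 0]]
    - [0, [0, 0, 0], [0, 0, 0]]
    - [0, [0, 0, 0], [0, 0, 0]]
    - [0, [0, 0, 0], [0, 0, 0]]
    - [0, [0, 0, -2], [0, 0, 0]]

```text
time_s: 22.32
tcp_pos: [0.6007, -0.1552, 0.0763]
eef_rot: [0.165, 0.833, 0.399, -0.347]
wrist_force: [0.6, -0.2, -0.8]
opening: 0.997
```

servo_tool:
  commands:
    - [0, [0, 0, -4], [0, 0, 0]]
    - [0, [0, 0, -5], [0, 0, 0]]
    - [0, [0, 0, -5], [0, 0, 0]]
    - [0, [-3, 0, -3], [0, 9, 0]]
    - [0, [-3, 0, -3], [0, 9, 0]]

```text
time_s: 22.95
tcp_pos: [0.6614, -0.0806, 0.2616]
eef_rot: [0.101, 0.876, 0.422, -0.208]
wrist_force: [0.3, -0.5, 1.0]
opening: 1.001
```

```bash
python3 - <<'E'
from k import *
print(now()[1])
for c in('scene','top'):
    X,im=pts(c,'med',[588,-172],70,35,110); save(c+'6',im)
    zt=np.percentile(X[:,2],98); T=X[X[:,2]>zt-6]
    P=np.linalg.lstsq(np.c_[T[:,:2]-[590,-171],np.ones(len(T))],T[:,2],rcond=None)[0]
    print(c,len(X),zt,fit(T[:,:2],99,63),'slope deg',np.degrees(P[:2]))
    L,_=pts(c,'large',[588,-172],90,20,60); print(' large top',np.percentile(L[:,2],98),fit(L[L[:,2]>40][:,:2],108,72))
    S,_=pts(c,'small',[611,94],70,50,120); S=S[S[:,2]>30]; zt=np.percentile(S[:,2],98); print(' small',len(S),zt,fit(S[S[:,2]>zt-7][:,:2],91,55),body(S,(91,55,104,47),[611,94,0,289,0,0]).x)
E
```

```text
[ 0.66 -0.08  0.26]
scene 1232 80.56986843436277 [ 589.57 -172.59  231.41    1.08] slope deg [-0.28  0.1 ]
 large top 46.83388318315211 [ 586.87 -171.86  231.23    4.75]
 small 1239 104.8881971694307 [610.09  95.33 287.94   1.18] [610.44  92.17   0.9  288.92  -0.    -0.61]
top 92 82.65369671246384 [ 592.25 -171.53  229.42    5.  ] slope deg [-0.74  0.73]
 large top 49.975374474482074 [ 535.53 -189.52    0.     15.  ]
 small 2 103.22453354000726 [615.98 135.02   0.    15.  ] [611.65  95.29  -0.78 288.81  -0.6    0.63]
```

```bash
python3 - <<'E'
from k import *
R=Rt(18.5,0); rows([([.6107,.0938,.20],R),([.6107,.0938,.084],R)],0,smax=.055,amax=9.5)
E
```

```text
t 23.25 tcp [ 0.66 -0.08  0.26] F [ 0.2  0.3 -0.2] open 0.997 q [-0.08  0.58  1.06 -0.39  1.76  0.57]
[[0,[1.75,-2.12,0.07],[-1.93,3.53,-8.02]],[0,[2.02,-1.85,0.13],[-1.94,3.54,-8.01]],[0,[2.26,-1.57,0.19],[-1.93,3.53,-8.02]],[0,[2.43,-1.24,0.3],[-1.93,3.54,-8.02]],[0,[2.56,-0.9,0.41],[-1.93,3.53,-8.01]]]
[[0,[2.64,-0.56,0.55],[-1.93,3.53,-8.02]],[0,[2.65,-0.2,0.7],[-1.94,3.54,-8.02]],[0,[0.0,-0.0,3.87],[0.0,-0.0,0.0]],[0,[0.0,-0.0,3.86],[0.0,-0.0,0.0]],[0,[0.0,-0.0,3.87],[0.0,-0.0,0.0]]]
```

servo_tool:
  commands:
    - [0, [1.8, -2.1, 0.1], [-1.9, 3.5, -8]]
    - [0, [2, -1.8, 0.1], [-1.9, 3.5, -8]]
    - [0, [2.3, -1.6, 0.2], [-1.9, 3.5, -8]]
    - [0, [2.4, -1.2, 0.3], [-1.9, 3.5, -8]]
    - [0, [2.6, -0.9, 0.4], [-1.9, 3.5, -8]]

```text
time_s: 23.88
tcp_pos: [0.6246, 0.0449, 0.2142]
eef_rot: [0.028, 0.689, 0.721, -0.066]
wrist_force: [0.9, -0.4, -1.0]
opening: 1.001
```

servo_tool:
  commands:
    - [0, [2.6, -0.6, 0.5], [-1.9, 3.5, -8]]
    - [0, [2.6, -0.2, 0.7], [-1.9, 3.5, -8]]
    - [0, [0, 0, 0], [0, 0, 0]]
    - [0, [0, 0, 0], [0, 0, 0]]
    - [0, [0, 0, 0], [0, 0, 0]]

```text
time_s: 24.5
tcp_pos: [0.6126, 0.0921, 0.2004]
eef_rot: [0.0, 0.586, 0.81, -0.003]
wrist_force: [-0.2, 0.3, 0.9]
opening: 1.003
```

```bash
python3 - <<'E'
from k import *
R=Rt(18.5,0); rows([([.6107,.0938,.084],R)],0,smax=.035,amax=9.5)
E
```

```text
t 24.50 tcp [0.61 0.09 0.2 ] F [-0.2  0.3  0.9] open 1.003 q [ 0.01  0.34  1.47 -0.    1.34 -0.31]
[[0,[0.06,-0.02,2.91],[-0.06,0.05,-0.06]],[0,[0.07,-0.02,2.91],[-0.05,0.05,-0.07]],[0,[0.06,-0.03,2.91],[-0.06,0.06,-0.06]],[0,[0.05,-0.02,2.91],[-0.06,0.05,-0.07]],[0,[0,0,0],[0,0,0]]]
```

servo_tool:
  commands:
    - [0, [0.1, 0, 2.9], [-0.1, 0, -0.1]]
    - [0, [0.1, 0, 2.9], [-0.1, 0.1, -0.1]]
    - [0, [0, -0.1, 2.9], [0, 0.1, 0]]
    - [0, [0, 0, 2.9], [0, 0, 0]]
    - [0, [0, 0, 0], [0, 0, 0]]

```text
time_s: 25.12
tcp_pos: [0.6083, 0.0934, 0.0818]
eef_rot: [-0.003, 0.585, 0.811, -0.002]
wrist_force: [-0.8, 0.5, 0.3]
opening: 0.999
```

servo_tool:
  commands:
    - [1, [0, 0, 0], [0, 0, 0]]
    - [1, [0, 0, 0], [0, 0, 0]]
    - [1, [0, 0, 0], [0, 0, 0]]
    - [1, [0, 0, 0], [0, 0, 0]]
    - [1, [0, 0, 0], [0, 0, 0]]
  newtons: 35

```text
time_s: 25.75
tcp_pos: [0.612, 0.0938, 0.0867]
eef_rot: [0.001, 0.584, 0.812, 0.001]
wrist_force: [-0.7, -0.2, 6.3]
opening: 0.629
```

servo_tool:
  commands:
    - [1, [0, 0, 0], [0, 0, 0]]
    - [1, [0, 0, 0], [0, 0, 0]]
    - [1, [0, 0, 0], [0, 0, 0]]
    - [1, [0, 0, -1], [0, 0, 0]]
    - [1, [0, 0, -3], [0, 0, 0]]

```text
time_s: 26.38
tcp_pos: [0.6079, 0.0939, 0.1226]
eef_rot: [-0.003, 0.584, 0.812, -0.002]
wrist_force: [0.1, 0.8, -0.1]
opening: 0.629
```

```bash
python3 - <<'E'
from k import *
_,p,R0=now();R=Rt(-38.8,0); rows([(p+[0,0,.10],R0),([.591,-.171,.23],R)],1,smax=.045,amax=8)
X,im=pts('scene','small',[611,94],70,10,170); print(X[:,2].min(),X[:,2].max()); save('s7',cv2.resize(im[120:340,220:510],(800,600)))
E
```

```text
t 26.38 tcp [0.61 0.09 0.12] F [ 0.1  0.8 -0.1] open 0.629 q [ 0.01  0.41  1.54  0.    1.2  -0.31]
[[1,[0.01,-0.02,-3.33],[-0.0,0.0,0.0]],[1,[0.01,-0.02,-3.34],[0.0,0.0,0.0]],[1,[0.01,-0.02,-3.33],[0.0,0.0,0.0]],[1,[-3.07,-1.25,-0.09],[-0.05,0.0,7.16]],[1,[-3.21,-0.86,-0.1],[-0.05,0.01,7.17]]]
[[1,[-3.28,-0.45,-0.09],[-0.05,0.0,7.16]],[1,[-3.32,-0.04,-0.1],[-0.05,0.01,7.16]],[1,[-3.3,0.37,-0.09],[-0.04,0.0,7.17]],[1,[-3.22,0.79,-0.1],[-0.05,0.01,7.16]],[1,[-3.1,1.18,-0.09],[-0.05,0.0,7.16]]]
[[1,[-2.93,1.55,-0.1],[-0.05,0.01,7.17]],[1,[0,0,0],[0,0,0]],[1,[0,0,0],[0,0,0]],[1,[0,0,0],[0,0,0]],[1,[0,0,0],[0,0,0]]]
36.13302519666293 141.99607932916948
```

View pics/s7.png

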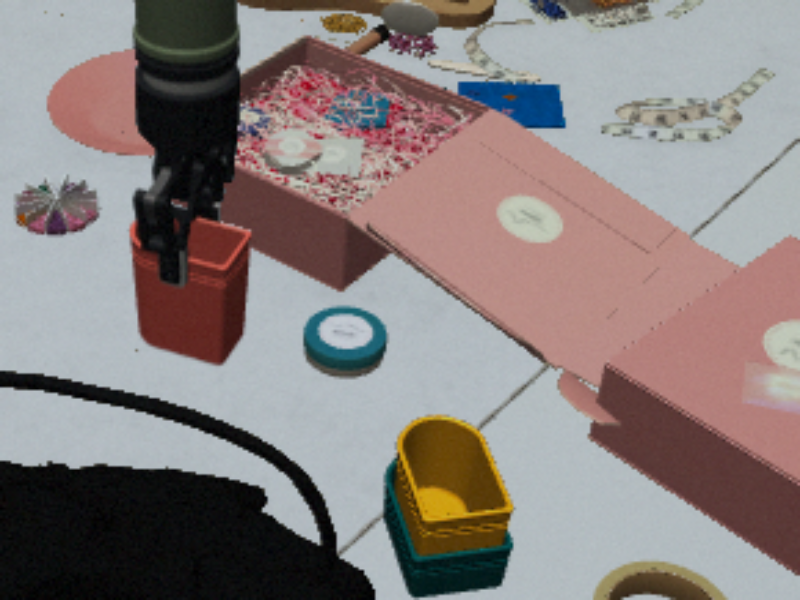

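servo_tool:
  commands:
    - [1, [0, 0, -3.3], [0, 0, 0]]
    - [1, [0, 0, -3.3], [0, 0, 0]]
    - [1, [0, 0, -3.4], [0, 0, 0]]
    - [1, [-3.1, -1.3, -0.1], [0, 0, 7.2]]
    - [1, [-3.2, -0.9, -0.1], [0, 0, 7.2]]

```text
time_s: 27.05
tcp_pos: [0.6054, 0.0269, 0.227]
eef_rot: [0.0, 0.682, 0.731, 0.0]
wrist_force: [-0.1, -0.4, -2.1]
opening: 0.631
```

servo_tool:
  commands:
    - [1, [-3.3, -0.5, -0.1], [0, 0, 7.2]]
    - [1, [-3.3, 0, -0.1], [0, 0, 7.2]]
    - [1, [-3.3, 0.4, -0.1], [0, 0, 7.2]]
    - [1, [-3.2, 0.8, -0.1], [0, 0, 7.2]]
    - [1, [-3.1, 1.2, -0.1], [0, 0, 7.2]]

```text
time_s: 27.68
tcp_pos: [0.5945, -0.1392, 0.2309]
eef_rot: [-0.001, 0.875, 0.484, -0.0]
wrist_force: [-0.0, 0.0, -0.8]
opening: 0.626
```

servo_tool:
  commands:
    - [1, [-2.9, 1.6, -0.1], [0, 0, 7.2]]
    - [1, [0, 0, 0], [0, 0, 0]]
    - [1, [0, 0, 0], [0, 0, 0]]
    - [1, [0, 0, 0], [0, 0, 0]]
    - [1, [0, 0, 0], [0, 0, 0]]

```text
time_s: 28.3
tcp_pos: [0.5933, -0.1705, 0.2323]
eef_rot: [-0.0, 0.903, 0.43, -0.0]
wrist_force: [-0.6, 0.8, -0.4]
opening: 0.626
```

servo_tool:
  commands:
    - [1, [0, 0, 1], [0, 0, 0]]
    - [1, [0, 0, 1], [0, 0, 0]]
    - [1, [0, 0, 0.5], [0, 0, 0]]
    - [1, [0, 0, 0], [0, 0, 0]]
    - [1, [0, 0, 0], [0, 0, 0]]

```text
time_s: 28.92
tcp_pos: [0.5934, -0.1716, 0.2075]
eef_rot: [-0.0, 0.903, 0.43, 0.0]
wrist_force: [-0.0, 0.9, -1.3]
opening: 0.628
```

```bash
python3 - <<'E'
from k import *
R=Rt(-38.8,0)
ims=[]
for i in range(2):
  for c in('scene','top'):
    X,im=pts(c,'small',[590,-171],80,85,260); s,p,R0=now(); p=p*1000
    zt=np.percentile(X[:,2],98); T=X[X[:,2]>zt-7]; f=fit(T[:,:2],91,55)
    print(c,p,len(X),'zbot',X[:,2].min(),'rim-tcp',zt-p[2],f,f[:2]-p[:2],body(X,(91,55,104,47),[590,-171,zt-104,231,0,0]).x)
    if i: ims.append(im)
print(np.degrees((R0.inv()*R).as_rotvec()))
save('s8',np.hstack([cv2.resize(ims[0][170:350,300:500],(400,360)),cv2.resize(ims[1][150:310,320:500],(400,360))]))
E
```

```text
scene [ 593.49 -171.59  207.72] 2164 zbot 121.00490794678103 rim-tcp 17.24016895626093 [ 593.94 -171.21  230.86    2.93] [0.44 0.38] [ 589.96 -169.33  121.    231.34   -0.64   -0.3 ]
top [ 593.52 -171.62  207.82] 72 zbot 124.56101616339969 rim-tcp 21.10547185372141 [ 599.8  -170.75  225.71    5.87] [6.28 0.87] [ 595.81 -160.93  124.93  232.2    -4.63    4.59]
scene [ 593.5  -171.61  207.84] 2180 zbot 121.52517020667344 rim-tcp 17.3362029259919 [ 594.16 -171.34  230.08    3.04] [0.66 0.27] [ 589.98 -169.63  121.21  230.83   -0.67   -0.45]
top [ 593.46 -171.58  207.78] 63 zbot 123.15852298860318 rim-tcp 19.832832346041954 [ 600.86 -169.25  225.38    5.72] [7.4  2.33] [ 594.95 -160.47  123.61  234.39   -2.4     4.64]
[ 0.01 -0.03 -0.3 ]
```

View pics/s8.png

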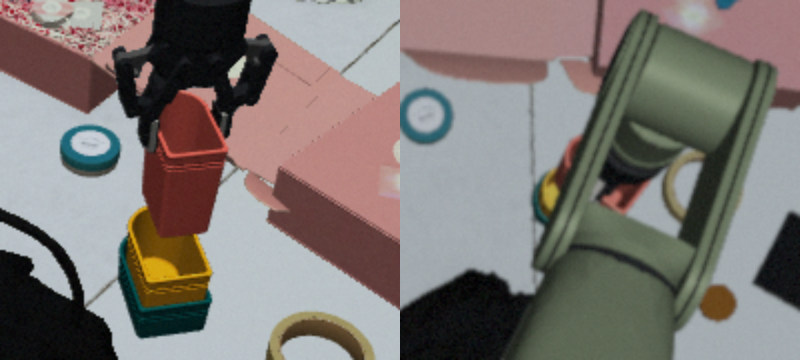

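```bash
python3 - <<'E'
from k import *
rows([([.589,-.1714,.170],Rt(-38.8,0)),([.589,-.1714,.135],Rt(-38.8,0))],1,smax=.013)
E
```

```text
t 29.12 tcp [ 0.59 -0.17  0.21] F [-0.4 -0.3 -1.2] open 0.629 q [-0.42  0.32  1.47  0.    1.35  0.26]
[[1,[-0.09,-0.12,1.26],[0.0,-0.01,-0.1]],[1,[-0.09,-0.12,1.26],[0.01,-0.01,-0.1]],[1,[-0.09,-0.12,1.26],[0.0,-0.01,-0.1]],[1,[0.0,0.0,1.17],[0.0,0.0,0.0]],[1,[0.0,0.0,1.16],[0.0,0.0,0.0]]]
[[1,[0.0,0.0,1.17],[0.0,0.0,0.0]],[1,[0,0,0],[0,0,0]],[1,[0,0,0],[0,0,0]],[1,[0,0,0],[0,0,0]],[1,[0,0,0],[0,0,0]]]
```

servo_tool:
  commands:
    - [1, [-0.1, -0.1, 1.3], [0, 0, -0.1]]
    - [1, [-0.1, -0.1, 1.3], [0, 0, -0.1]]
    - [1, [-0.1, -0.1, 1.2], [0, 0, -0.1]]
    - [1, [0, -0.1, 0.5], [0, 0, 0]]
    - [1, [0, 0, 0], [0, 0, 0]]

```text
time_s: 29.75
tcp_pos: [0.5877, -0.171, 0.1635]
eef_rot: [-0.001, 0.902, 0.432, -0.0]
wrist_force: [0.0, -0.2, -1.5]
opening: 0.626
```

servo_tool:
  commands:
    - [1, [0, 0, 0.5], [0, 0, 0]]
    - [1, [0, 0, 0.5], [0, 0, 0]]
    - [1, [0, 0, 0.5], [0, 0, 0]]
    - [1, [0, 0, 0], [0, 0, 0]]
    - [1, [0, 0, 0], [0, 0, 0]]

```text
time_s: 30.38
tcp_pos: [0.5883, -0.1712, 0.1494]
eef_rot: [-0.0, 0.902, 0.432, 0.0]
wrist_force: [0.4, 0.0, -0.5]
opening: 0.632
```

```bash
python3 - <<'E'
from k import *
np.set_printoptions(precision=3,suppress=True)
X,im=pts('scene','small',[590,-171],80,95,260); s,p,R0=now(); zt=np.percentile(X[:,2],98)
print(p*1000,s['wrist_force'],s['torque'],zt-p[2]*1000, fit(X[X[:,2]>zt-7][:,:2],91,55))
X,_=pts('scene','med',[590,-171],80,60,100); print(fit(X[X[:,2]>72][:,:2],99,63))
save('s9',cv2.resize(im[190:340,320:460],(560,600),interpolation=cv2.INTER_CUBIC))
rows([([.589,-.1714,.104],Rt(-38.8,0))],1,smax=.008)
E
```

```text
[ 588.343 -171.303  149.495] [ 0.285  0.248 -0.826] [ 0.035 -0.     0.007] 17.721777463359018 [ 588.62  -171.122  230.465    3.298]
[ 588.475 -172.414  231.08     3.914]
t 30.48 tcp [ 0.588 -0.171  0.15 ] F [ 1.1 -0.4 -1.9] open 0.628 q [-0.42  0.37  1.53  0.    1.24  0.25]
[[1,[0.01,0.01,0.76],[-0.0,-0.0,0.0]],[1,[0.0,0.01,0.76],[-0.0,-0.01,0.0]],[1,[0.01,0.01,0.76],[-0.0,-0.0,0.0]],[1,[0.0,0.01,0.76],[-0.0,-0.01,0.0]],[1,[0.01,0.01,0.76],[-0.0,0.0,0.01]]]
[[1,[0.0,0.0,0.76],[-0.01,-0.0,-0.0]],[1,[0,0,0],[0,0,0]],[1,[0,0,0],[0,0,0]],[1,[0,0,0],[0,0,0]],[1,[0,0,0],[0,0,0]]]
```

View pics/s9.png

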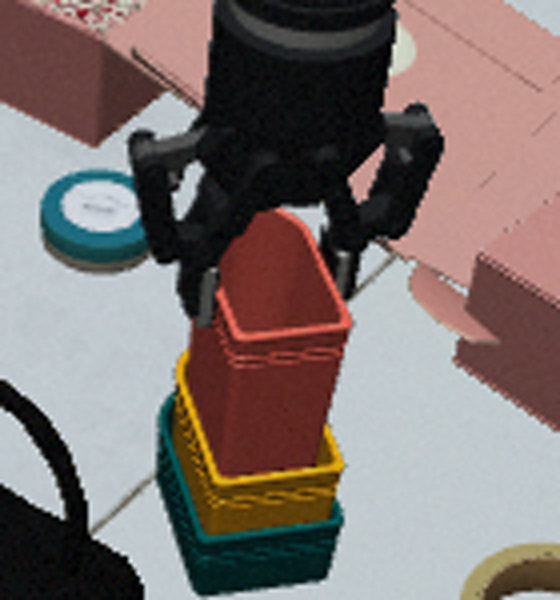

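servo_tool:
  commands:
    - [1, [0, 0, 0.5], [0, 0, 0]]
    - [1, [0, 0, 0.5], [0, 0, 0]]
    - [1, [0, 0, 0.5], [0, 0, 0]]
    - [1, [0, 0, 0.5], [0, 0, 0]]
    - [1, [0, 0, 0], [0, 0, 0]]

```text
time_s: 31.1
tcp_pos: [0.5877, -0.171, 0.1285]
eef_rot: [-0.001, 0.902, 0.432, -0.0]
wrist_force: [-0.8, 1.1, -0.2]
opening: 0.632
```

servo_tool:
  commands:
    - [1, [0, 0, 0.4], [0, 0, 0]]
    - [1, [0, 0, 0.4], [0, 0, 0]]
    - [1, [0, 0, 0.4], [0, 0, 0]]
    - [1, [0, 0, 0], [0, 0, 0]]
    - [1, [0, 0, 0], [0, 0, 0]]

```text
time_s: 31.72
tcp_pos: [0.5882, -0.1712, 0.1173]
eef_rot: [-0.0, 0.902, 0.432, 0.0]
wrist_force: [0.0, -0.1, -0.5]
opening: 0.629
```

```bash
python3 - <<'E'
from k import *
np.set_printoptions(precision=3,suppress=True)
X,im=pts('scene','small',[590,-171],80,95,260); s,p,R0=now(); zt=np.percentile(X[:,2],98)
print(p*1000,s['wrist_force'],s['torque'],zt-p[2]*1000)
X,_=pts('scene','med',[590,-171],80,60,100); print(fit(X[X[:,2]>72][:,:2],99,63),np.percentile(X[:,2],98))
X,_=pts('scene','large',[588,-172],90,8,52); print(np.percentile(X[:,2],98))
E
```

```text
[ 588.308 -171.254  117.482] [ 0.016 -0.585 -0.823] [ 0.029 -0.002  0.   ] 18.188906537514924
[ 588.541 -172.165  231.162    4.297] 80.99371101316726
47.05356332253632
```

servo_tool:
  commands:
    - [1, [0, 0, 0.4], [0, 0, 0]]
    - [1, [0, 0, 0.4], [0, 0, 0]]
    - [1, [0, 0, 0.4], [0, 0, 0]]
    - [1, [0, 0, 0], [0, 0, 0]]
    - [1, [0, 0, 0], [0, 0, 0]]

```text
time_s: 32.5
tcp_pos: [0.5881, -0.1711, 0.1053]
eef_rot: [-0.0, 0.902, 0.432, -0.0]
wrist_force: [0.3, 0.1, -0.4]
opening: 0.629
```

servo_tool:
  commands:
    - [1, [0, 0, 0.2], [0, 0, 0]]
    - [1, [0, 0, 0.2], [0, 0, 0]]
    - [1, [0, 0, 0.1], [0, 0, 0]]
    - [1, [0, 0, 0], [0, 0, 0]]
    - [1, [0, 0, 0], [0, 0, 0]]

```text
time_s: 33.12
tcp_pos: [0.5882, -0.1712, 0.1003]
eef_rot: [-0.0, 0.902, 0.432, -0.0]
wrist_force: [-0.0, -0.5, -0.9]
opening: 0.627
```

```bash
python3 - <<'E'
from k import *
s,p,R0=now();print(p*1000,s['wrist_force'],s['torque'])
E
```

```text
[ 588.18 -171.2   100.34] [-0.03 -0.49 -0.89] [-0.02 -0.08 -0.01]
```

servo_tool:
  commands:
    - [1, [0, 0, 0.1], [0, 0, 0]]
    - [1, [0, 0, 0.1], [0, 0, 0]]
    - [1, [0, 0, 0.1], [0, 0, 0]]
    - [1, [0, 0, 0], [0, 0, 0]]
    - [1, [0, 0, 0], [0, 0, 0]]

```text
time_s: 33.75
tcp_pos: [0.5882, -0.1712, 0.0973]
eef_rot: [-0.0, 0.902, 0.432, -0.0]
wrist_force: [-0.7, 0.7, -0.8]
opening: 0.627
```

servo_tool:
  commands:
    - [1, [0, 0, 0.1], [0, 0, 0]]
    - [1, [0, 0, 0], [0, 0, 0]]
    - [1, [0, 0, 0.05], [0, 0, 0]]
    - [1, [0, 0, 0], [0, 0, 0]]
    - [1, [0, 0, 0], [0, 0, 0]]

```text
time_s: 34.38
tcp_pos: [0.5882, -0.1712, 0.0958]
eef_rot: [-0.0, 0.902, 0.432, 0.0]
wrist_force: [-0.3, 0.2, 0.1]
opening: 0.631
```

servo_tool:
  commands:
    - [1, [0, 0, 0.1], [0, 0, 0]]
    - [1, [0, 0, 0], [0, 0, 0]]
    - [1, [0, 0, 0.05], [0, 0, 0]]
    - [1, [0, 0, 0], [0, 0, 0]]
    - [1, [0, 0, 0], [0, 0, 0]]

```text
time_s: 35.0
tcp_pos: [0.5882, -0.1712, 0.0943]
eef_rot: [-0.0, 0.902, 0.432, -0.0]
wrist_force: [0.1, -0.2, -0.5]
opening: 0.623
```

```bash
python3 - <<'E'
from k import *
np.set_printoptions(precision=3,suppress=True)
X,im=pts('scene','small',[590,-171],80,90,260); s,p,R0=now(); zt=np.percentile(X[:,2],98)
print(p*1000,s['wrist_force'],s['torque'],'rim',zt)
X,_=pts('scene','med',[590,-171],80,60,95); print(np.percentile(X[:,2],98))
X,_=pts('scene','large',[588,-172],90,8,52); print(np.percentile(X[:,2],98))
E
```

```text
[ 588.197 -171.209   94.328] [ 1.032 -1.37  -0.685] [-0.117 -0.059  0.01 ] rim 113.37960176277494
80.65449946999793
46.651450955664124
```

servo_tool:
  commands:
    - [1, [0, 0, 0.05], [0, 0, 0]]
    - [1, [0, 0, 0], [0, 0, 0]]
    - [1, [0, 0, 0.05], [0, 0, 0]]
    - [1, [0, 0, 0], [0, 0, 0]]
    - [1, [0, 0, 0], [0, 0, 0]]

```text
time_s: 35.78
tcp_pos: [0.5883, -0.1712, 0.094]
eef_rot: [-0.0, 0.902, 0.432, 0.0]
wrist_force: [-2.3, 0.4, 6.8]
opening: 0.629
```

servo_tool:
  commands:
    - [1, [0, 0, 0.03], [0, 0, 0]]
    - [1, [0, 0, 0], [0, 0, 0]]
    - [1, [0, 0, 0], [0, 0, 0]]
    - [1, [0, 0, 0], [0, 0, 0]]
    - [1, [0, 0, 0], [0, 0, 0]]

```text
time_s: 36.4
tcp_pos: [0.5883, -0.1712, 0.094]
eef_rot: [-0.0, 0.902, 0.432, 0.0]
wrist_force: [-2.4, 0.5, 6.9]
opening: 0.626
```

```bash
python3 - <<'E'
from k import *
X,im=pts('scene','small',[590,-171],80,90,260); s,p,R0=now(); zt=np.percentile(X[:,2],98)
print(p*1000,s['wrist_force'],s['torque'],'rim',zt)
X,_=pts('scene','med',[590,-171],80,60,95); print(np.percentile(X[:,2],98))
E
```

```text
[ 588.29 -171.21   94.  ] [-2.02  0.52  7.88] [0.12 0.52 0.04] rim 113.19506157138369
81.38091491685336
```

servo_tool:
  commands:
    - [0, [0, 0, 0], [0, 0, 0]]
    - [0, [0, 0, 0], [0, 0, 0]]
    - [0, [0, 0, 0], [0, 0, 0]]
    - [0, [0, 0, 0], [0, 0, 0]]
    - [0, [0, 0, -1], [0, 0, 0]]

```text
time_s: 37.12
tcp_pos: [0.5873, -0.1708, 0.1022]
eef_rot: [-0.001, 0.902, 0.432, -0.001]
wrist_force: [-0.8, 0.8, -0.4]
opening: 1.001
```

servo_tool:
  commands:
    - [0, [0, 0, -4], [0, 0, 0]]
    - [0, [0, 0, -5], [0, 0, 0]]
    - [0, [-2, 0, -5], [0, 0, 0]]
    - [0, [5, 0, -2], [0, 0, 0]]
    - [0, [5, 0, 0], [0, 0, 0]]

```text
time_s: 37.75
tcp_pos: [0.6406, -0.1096, 0.2681]
eef_rot: [0.002, 0.902, 0.431, 0.003]
wrist_force: [0.6, -0.5, -0.7]
opening: 1.002
```

servo_tool:
  commands:
    - [0, [5, 0, 0], [0, 0, 0]]
    - [0, [5, 0, 0], [0, 0, 0]]
    - [0, [0, 0, 0], [0, 0, 0]]
    - [0, [0, 0, 0], [0, 0, 0]]
    - [0, [0, 0, 0], [0, 0, 0]]

```text
time_s: 38.38
tcp_pos: [0.7005, -0.0322, 0.2635]
eef_rot: [-0.0, 0.902, 0.431, -0.0]
wrist_force: [0.1, 0.6, 0.4]
opening: 1.002
```

```bash
python3 - <<'E'
from k import *
s,p,_=now();print(s['time_s'],p)
for c in('scene','top'):
    for n,lo,hi,L,W in(('small',90,130,91,55),('med',60,95,99,63),('large',20,55,108,72)):
        X,im=pts(c,n,[590,-171],80,lo,hi); zt=np.percentile(X[:,2],98); T=X[X[:,2]>zt-6]
        P=np.linalg.lstsq(np.c_[T[:,:2]-[590,-171],np.ones(len(T))],T[:,2],rcond=None)[0]
        print(c,n,len(T),'top',zt,fit(T[:,:2],L,W),'slope',np.degrees(P[:2]))
    for n in('bead_wheel','masking_tape','pin_tin'):
        g=r.regions_of(c,n); print(n,g[0]['uv'],g[0]['score']) if g else print(n,'none')
    if c=='scene': save('s10',cv2.resize(im[180:360,300:540],(800,600)))
E
```

```text
38.375 [ 0.7  -0.03  0.26]
scene small 282 top 112.83819354687009 [ 587.62 -170.13  231.13    0.57] slope [-0.17  0.03]
scene med 177 top 81.17944749944402 [ 587.96 -173.07  230.06    4.28] slope [-0.23  0.44]
scene large 163 top 46.795742256598125 [ 586.86 -171.62  231.83    4.72] slope [-0.44  0.53]
bead_wheel [237.1, 196.3] 0.93
masking_tape [462.0, 338.5] 0.8
pin_tin [347.5, 244.3] 0.86
top small 56 top 113.91967959834487 [ 591.7  -169.07  224.84    3.8 ] slope [-2.11  1.49]
top med 57 top 83.2547202966541 [ 592.58 -170.94  230.87    5.8 ] slope [-1.41  0.84]
top large 1 top 45.46969380013113 [ 536.66 -186.26    0.     15.  ] slope [-45.13 -12.91]
bead_wheel [212.2, 211.5] 0.63
masking_tape [466.6, 229.5] 0.75
pin_tin none
```

View pics/s10.png

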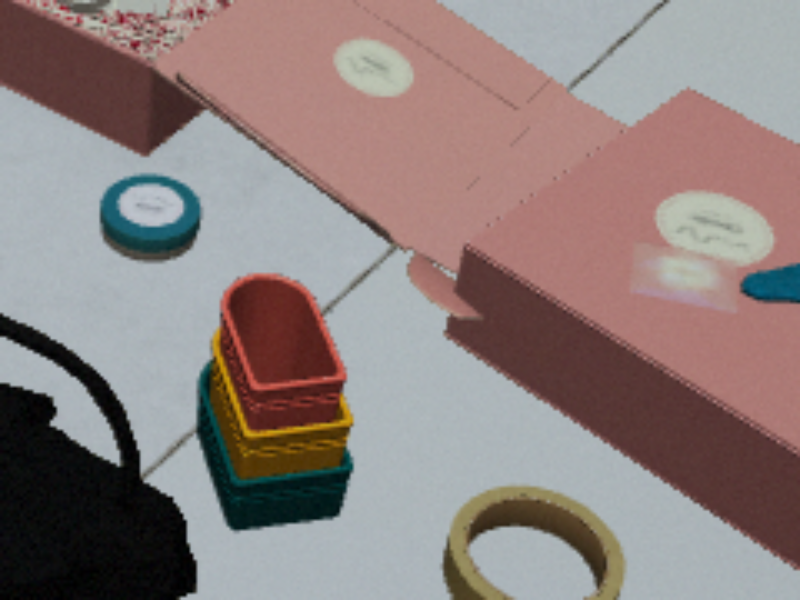

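The crop shows the coral, yellow and teal tubs stacked upright around (280,400), level, with all noses the same way. The tape and tin are where they were.

```bash
python3 -c "
from bench import r
print(r.job_done())"
```

```text
the job is handed in; nothing more can be done
None
```

I handed the job in at about 39 s. The nest stands upright on the table, noses all the same way.

**What I did:**
1. I turned the yellow medium tub over in two 90° steps, setting it on its back end in between.
2. I lowered it into the teal tub in small steps, with about 6 N on the wrist when it seated.
3. I lifted the coral tub by its rim and lowered it into the yellow one the same way, seating at about 8 N.

**Last checks (scene camera):**

| Rim | Measured height | Expected |
|---|---|---|
| teal (large) | 46.8 mm | 46 mm |
| yellow (medium) | 81.2 mm | 80 mm |
| coral (small) | 112.8 mm | 112 mm |

- **Seating:** the rims step up by 34.4 mm and 31.7 mm, against 34 mm and 32 mm. All three slopes are under 1°, and the noses agree within about 2°.
- **Bystanders:** in the scene view the bead wheel, tape and tin were within about 3 pixels of where they started.

**What went wrong or disagreed:**
- **Dragged tub:** my first lift row moved sideways and dragged the upturned yellow tub about 28 mm along the table. I measured it again in the grip before going on.
- **Top camera:** it read about 1–3 mm higher than the scene camera throughout. In the last check the arm seemed to block most of its view: it had too few rim points for a reliable fit, and it did not report the pin tin. In that picture the network also placed the tape about 5 pixels from its first report.

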